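# Build up a spacer pack on the sliding dowel pan

### The arm

A 6-joint arm with a two-finger parallel gripper is mounted at the origin on the work surface. World frame = base frame: x ahead of the robot, y to its left, z up, the work surface at z = 0. Lengths are in mm, angles in rad, forces in N, time in s.
With the tool pointing down it reaches from about 275 to 1000 mm from the base axis. Payload 8.4 kg.
Tool frame: the origin (TCP) lies on the centre line of the jaws, within the pads' length; the fingertips stand 25 mm ahead of it and the grasp point (between the pads) lies 6 mm ahead of it; z points along the fingers, x is the direction in which the jaws open and shut, and the axes are right-handed (so a half turn about z gives the same grasp; the last joint's range is limited). The gripper opens to 85 mm and grips with 20 to 120 N. Pads are 22 mm wide; open, the fingers measure 114 mm over their backs; the gripper's body (76 mm by 85 mm) begins 54 mm behind the grasp point. The pads swing forward as they close: fully open they stand 13 mm farther back than shut.
Start: joints at [-1.209, 0.353, 1.633, -0, 1.155, -0.002], TCP at [222.391, -584.098, 256.281] pointing down, gripper open.
Joint ranges: [-2.63, 2.63], [-0.92, 2.1], [0.06, 2.66], [-1.3, 4.44], [0, 2.69], [-3.02, 3.02]. Speed limits (rad/s): [2.22, 2.22, 2.79, 3.14, 3.14, 3.14].

### API

Orientations are given as [roll, pitch, yaw] about the fixed x, y, z axes, in that order (R = Rz(yaw) Ry(pitch) Rx(roll)).
In Python, from rig import r gives the robot as it stands. The module is installed in compiled form; this text tells all that it offers.
- The arm moves only by the tool jog_arm, never from a script. Its argument "deltas" is a list of rows, each an object with "gripper": the gripper command: -1 is fully open, 1 is shut, values between are in proportion; "translation": the shift along the world's x, y, z in units of 10 cm (1.0 is 10 cm), a list of three; "dr": the turn, a rotation vector about the world's x, y, z in units of pi/2 rad (1.0 is pi/2 rad), a list of three. In form: [{"gripper": gripper, "translation": [x, y, z], "dr": [wx, wy, wz]}, ...]. A call has 1 to 12 rows; each row shifts and turns the commanded pose from where the row before left it; what a row does not reach is not made up. A row lasts 1/12 s, in which the tool goes at most 41.7 mm and 7.16 degrees, less where a joint would pass 70% of its speed; a pose out of reach is approached as far as the arm can. A call with a number of a shift or a turn outside -1 to 1 is refused whole. A call with a gripper value outside its range is refused whole. The fingers move at their own pace and stop on an object; "squeeze" is the grip in N (left out, the last holds). Time passes only in rows, so rows that do not move let the fingers close. It gives the time, the measured TCP pose, the force and the opening at its end, in the units of the state.
- r.sense(): the state, without advancing time (a new reading comes with each control period).
- r.grab_frame(name): name is "scene" or "top"; returns the picture (480x640x3 uint8, blue, green, red); there is no depth.
- r.calibration(name): a dict with "mtx" (3x3 intrinsics, pixels), "world_from_camera" (4x4, takes a point from camera to world coordinates). Camera axes: x right, y down, z forward; pixel columns grow to the right and rows downward; lengths in mm; the calibration is good to about 2 mm. A picture is of the moment at which its call begins. calibration takes no time and is no camera call.
- r.sign_off(): hands the job in, once; it reports no verdict.
The state is a dict: "clock": time; "qpos": joint angles; "qvel": joint speeds; "joint_efforts": joint torques, N m; "eef_pos": TCP position; "tcp_rot": TCP orientation; "contact_force": force on the tool from outside, world axes, zero at the start; "wrist_torque": the same for the moment, N m; "opening": opening from 0.0 (shut) to 1.0 (fully open).
Only numpy, scipy, OpenCV 4.12 (cv2) and the standard library are available. Lean on these libraries where they do the work, as an engineer would, in place of code of your own. Each camera call takes 0.05 s, during which the arm holds its last target. There are 200 camera calls.

### The job

Without ever lifting the pan, slide it, keeper still on its dowels, from the round mark to the middle of the square mark; there lift the keeper off and lay it flat on the middle of the wooden rest, put every spacer plate on the bench onto the two dowels so that they lie flat on one another, and put the keeper back on top of the pile, flat and fully down. Then slide the loaded pan back until it is wholly inside the round mark, well centred in it, and leave it there; leave the other things on the bench alone.

Things in the scene. Friction and masses are not known exactly. Their poses are not given: they have to be found in the camera images.
- pan: round grey metal sliding pan, loose on the bench, 0.6 to 0.9 kg, 170 mm across, rim 14 mm high (wall 4 mm), floor 8 mm above the bench. On the floor a steel riser block, 104 (own x) x 34 mm, top 20 mm above the bench, carries two upright dowels at own x = +40 and -40 mm. Origin: centre of underside, z up. Slides when pushed, or when the fitted keeper is moved sideways by its bar.
- dowel_a (a point): top centre of the dowel at the pan's own x = +40 mm: upright steel pin 10 mm thick, tapered over the last 7 mm, top 78 mm above the bench.
- dowel_b (a point): top centre of the like dowel at the pan's own x = -40 mm.
- keeper: steel keeper plate, 110 (own x) x 46 (own y) x 8 mm, 0.2 kg, two 11.8 mm through holes at x = +40 and -40 mm, with a black grip bar on top: 50 mm long (x), 14 mm thick (y), from 8 to 40 mm above the underside. Origin: centre of underside. Starts on the pan's dowels, flat on the riser block. Same after a half turn.
- rest: fixed low wooden block, 130 (own x) x 90 (own y) x 20 mm high, empty at the start, where the keeper is laid. Origin: centre of its underside; its top is 20 mm above the bench.
- load_mark: loading mark: SQUARE off-white outline painted on the bench, 204 mm inside. Origin: its centre. Flat, no height.
- collect_mark: collection mark: ROUND off-white outline painted on the bench, 204 mm inside diameter. Origin: its centre. The pan starts here. Flat, no height.
- plate1: aluminium spacer plate, flat, 110 (own x) x 46 (own y) x 8 mm, 0.11 kg, two 11.8 mm holes through it at x = +40 and -40 mm (y = 0), lying flat on the bench; two to four such identical plates are present (None while absent). Origin: centre of the underside. Same after a half turn. The plates pile up 8 mm each on the riser block.
- plate2: aluminium spacer plate, flat, 110 (own x) x 46 (own y) x 8 mm, 0.11 kg, two 11.8 mm holes through it at x = +40 and -40 mm (y = 0), lying flat on the bench; two to four such identical plates are present (None while absent). Origin: centre of the underside. Same after a half turn. The plates pile up 8 mm each on the riser block.
- plate3: aluminium spacer plate, flat, 110 (own x) x 46 (own y) x 8 mm, 0.11 kg, two 11.8 mm holes through it at x = +40 and -40 mm (y = 0), lying flat on the bench; two to four such identical plates are present (None while absent). Origin: centre of the underside. Same after a half turn. The plates pile up 8 mm each on the riser block.
- plate4: aluminium spacer plate, flat, 110 (own x) x 46 (own y) x 8 mm, 0.11 kg, two 11.8 mm holes through it at x = +40 and -40 mm (y = 0), lying flat on the bench; two to four such identical plates are present (None while absent). Origin: centre of the underside. Same after a half turn. The plates pile up 8 mm each on the riser block.
- bearing_a: bystander to leave alone: bearing ring 62 mm across, 16 mm high; loose. Origin: at its underside.
- bearing_b: bystander to leave alone: bearing ring 80 mm across, 18 mm high; loose. Origin: at its underside.
- clutch_disc: bystander to leave alone: dark ring-shaped disc 90 mm across, 6 mm high; loose. Origin: at its underside.
- oil_can: bystander to leave alone: metal can 56 mm across, 120 mm high; loose. Origin: at its underside.
- screwdriver: bystander to leave alone: screwdriver 180 mm long, lying along its own x; loose. Origin: at its underside.
- hammer: bystander to leave alone: hammer with wooden handle, lying along its own x; loose. Origin: at its underside.

How it is judged:
By the outcome, as a careful person would: the job done as asked, in the order asked, and still so for the second after the job is handed in, with the robot touching nothing.
Of plate1, plate2, plate3, plate4 only 2 to 4 are there at a start; the rules pass over those that are not, and their reading is None.
At some moment in a run one of plate1, plate2, plate3, plate4 may be knocked a few centimetres aside while the robot is not near it.
It also fails if it takes over 210 s, if anything falls off the work surface, if the arm or the gripper's body presses on something with over 40 N, if the wrist force passes 120 N, or if a joint passes its speed limit or range.

## Working session

There is one attempt and no reset: what is moved stays moved. The work goes in short steps, Python scripts to look and compute and a tool call to move; the robot and the scene stay as the last step left them, time stands still between calls to the robot, and variables do not carry over. Pictures are saved under pics/ and viewed, about 12 in all and at most 16, crops included, and the job is handed in when it is done.

Besides the shell and the picture viewer there is one more tool, called after "Request:" as a command line: name --argument value ..., lists and objects as JSON in quotes. jog_arm: Moves the arm, as the interface text tells. Shifts and turns lie within -1 to 1; 1 stands for 10 cm of shift or pi/2 rad of turn. Its arguments: {"type":"object","properties":{"deltas":{"type":"array"},"squeeze":{"type":"number"}},"required":["deltas"]}

```bash
mkdir -p pics; python3 - <<'E'
from rig import r
import cv2,numpy as np
np.set_printoptions(precision=3,suppress=True)
for n in("scene","top"):
    cv2.imwrite(f"pics/{n}0.png",r.grab_frame(n)); c=r.calibration(n); print(n,np.array(c["mtx"]),np.array(c["world_from_camera"]))
print(r.sense())
E
```

```text
scene [[464.398   0.    318.256]
 [  0.    464.398 238.39 ]
 [  0.      0.      1.   ]] [[  -0.332    0.647   -0.686 1404.028]
 [   0.943    0.214   -0.254  284.108]
 [  -0.018   -0.731   -0.682  909.22 ]
 [   0.       0.       0.       1.   ]]
top [[511.949   0.    312.99 ]
 [  0.    511.949 236.576]
 [  0.      0.      1.   ]] [[  -0.025   -0.988    0.154  398.201]
 [  -1.       0.024   -0.011    5.57 ]
 [   0.007   -0.155   -0.988 1334.321]
 [   0.       0.       0.       1.   ]]
{'clock': 0.1, 'qpos': array([-1.209,  0.354,  1.634, -0.   ,  1.155, -0.002]), 'qvel': array([ 0.   , -0.002, -0.002, -0.   ,  0.001, -0.   ]), 'joint_efforts': array([ -0.001, -60.636, -34.282,  -0.   ,   0.004,  -0.   ]), 'eef_pos': array([ 222.239, -583.724,  255.633]), 'tcp_rot': array([ 3.142,  0.001, -1.207]), 'contact_force': array([ 0.066, -0.255, -0.166]), 'wrist_torque': array([ 0.001,  0.029, -0.037]), 'opening': 0.9952692250989343}
```

View pics/top0.png

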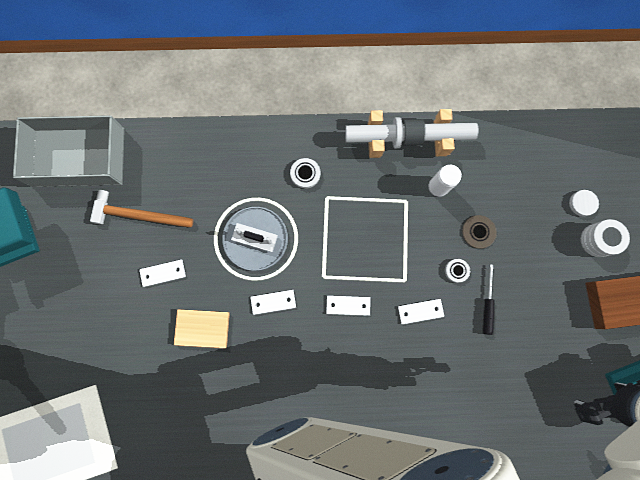

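View pics/scene0.png

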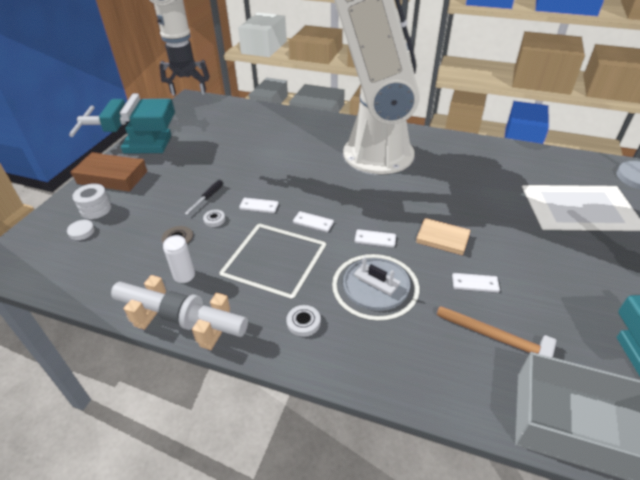

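Top view: four white plates at about (163,273), (273,302), (348,306) and (421,311). The pan with keeper is at (255,238), the square mark at (365,239) and the rest at (202,329). Next I'll measure these.

```bash
cat > h.py <<'E'
from rig import r
import cv2,numpy as np
np.set_printoptions(precision=2,suppress=True)
C={n:r.calibration(n) for n in("scene","top")}
def p2w(uv,z,n="top"):
    K=np.array(C[n]["mtx"]);T=np.array(C[n]["world_from_camera"])
    uv=np.atleast_2d(np.asarray(uv,float).squeeze())
    d=(T[:3,:3]@np.linalg.inv(K)@np.c_[uv,np.ones(len(uv))].T).T
    o=T[:3,3]; s=(z-o[2])/d[:,2]
    return (o+d*s[:,None])[:,:2]
def w2p(P,n="top"):
    K=np.array(C[n]["mtx"]);T=np.array(C[n]["world_from_camera"])
    c=(np.atleast_2d(P)-T[:3,3])@T[:3,:3]; q=c@K.T
    return q[:,:2]/q[:,2:]
def rects(mask,z,amin,amax,n="top"):
    out=[]
    for c in cv2.findContours(mask,cv2.RETR_EXTERNAL,cv2.CHAIN_APPROX_NONE)[0]:
        w=p2w(c,z,n).astype(np.float32)
        if len(w)<8: continue
        (cx,cy),(a,b),t=cv2.minAreaRect(w)
        if a<b: a,b,t=b,a,t+90
        if amin<a*b<amax: out.append((cx,cy,a,b,(t+90)%180-90,c.squeeze().mean(0)))
    return out
def plates(img):
    g=cv2.cvtColor(img,cv2.COLOR_BGR2GRAY)
    m=cv2.resize(g,None,fx=4,fy=4,interpolation=cv2.INTER_CUBIC)
    _,m=cv2.threshold(m,160,255,cv2.THRESH_BINARY)
    out=[]
    for c in cv2.findContours(m,cv2.RETR_EXTERNAL,cv2.CHAIN_APPROX_NONE)[0]:
        q=(c.reshape(-1,2)+.5)/4-.5
        if len(q)<40: continue
        (cx,cy),(a,b),t=cv2.minAreaRect(p2w(q,8).astype(np.float32))
        if a<b: a,b,t=b,a,t+90
        if 95<a<125 and 36<b<60: out.append((cx,cy,a,b,(t+90)%180-90))
    return out
def up(img,x0,x1,y0,y1,f,name): cv2.imwrite(name,cv2.resize(img[y0:y1,x0:x1],None,fx=f,fy=f,interpolation=cv2.INTER_CUBIC))
E
python3 - <<'E'
from h import *
im=r.grab_frame("top")
for p in plates(im): print("plate",np.array(p))
hsv=cv2.cvtColor(im,cv2.COLOR_BGR2HSV)
m=cv2.inRange(hsv,(10,60,120),(35,255,255))
for q in rects(m,20,6000,20000): print("rest?",np.array(q[:5]),q[5])
g=cv2.cvtColor(im,cv2.COLOR_BGR2GRAY); m=(g>150).astype(np.uint8)*255
for q in rects(m,0,30000,70000): print("mark",np.array(q[:5]),q[5])
up(im,205,420,185,290,3.7,"pics/pan0.png")
E
```

```text
plate [ 405.32 -280.54  113.4    48.24  -81.44]
plate [425.52 -94.41 112.79  48.17  87.01]
plate [438.61  98.55 113.08  48.35 -81.99]
plate [520.71 383.94 114.31  48.59 -77.95]
rest? [376.52 279.11 134.04  90.31  85.24] [201.8  330.49]
rest? [ 415.8  -795.02  120.93  114.65    5.46] [620.1  300.99]
mark [102.64 649.58 279.59 210.71 -72.77] [ 56.33 440.04]
mark [606.79 142.87 221.25 218.81  -1.17] [255.52 238.26]
mark [ 598.9  -145.93  223.05  221.27   86.02] [365.12 239.04]
```

View pics/pan0.png

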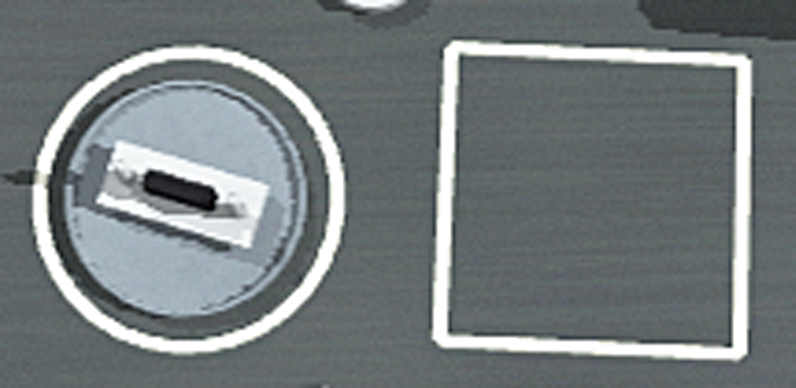

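The crop shows the keeper with corners near (116,140), (271,182), (254,249) and (97,205), and its bar top near (180,190). The square mark is empty.

```bash
python3 - <<'E'
from h import *
im=r.grab_frame("top")
f=lambda q:(np.array(q,float)+.5)/3.7-.5+[205,185]
k=p2w(f([(116,140),(271,182),(254,249),(97,205)]),28); print("keeper",k.mean(0),k, [np.degrees(np.arctan2(*(k[j]-k[i])[::-1])) for i,j in((0,1),(3,2))])
g=cv2.cvtColor(im,cv2.COLOR_BGR2GRAY)
S=8; G=cv2.resize(g[220:256,230:282],None,fx=S,fy=S,interpolation=cv2.INTER_CUBIC)
m=(G<45).astype(np.uint8)*255
for c in cv2.findContours(m,cv2.RETR_EXTERNAL,cv2.CHAIN_APPROX_NONE)[0]:
    if cv2.contourArea(c)<1500: continue
    q=(c.reshape(-1,2)+.5)/S-.5+[230,220]
    print("dark",q.mean(0),cv2.minAreaRect(p2w(q,60).astype(np.float32)))
# marks: circle and square by inner+outer contours
M=(cv2.resize(g,None,fx=4,fy=4,interpolation=cv2.INTER_CUBIC)>150).astype(np.uint8)*255
for c in cv2.findContours(M,cv2.RETR_LIST,cv2.CHAIN_APPROX_NONE)[0]:
    q=p2w((c.reshape(-1,2)+.5)/4-.5,0).astype(np.float32)
    (a,b),(w,h),t=cv2.minAreaRect(q)
    if 190<w<235 and 190<h<235: print("mark",(a,b),(w,h),t)
pan=p2w(f([(186,199)]),14);print("pan rough",pan, "dowel tops px", )
E
```

```text
keeper [604.95 142.54] [[644.3  190.11]
 [611.88  82.07]
 [565.04  94.56]
 [598.58 203.42]] [np.float64(-106.70332717074035), np.float64(-107.12649781105662)]
dark [253.28 236.22] ((602.2789306640625, 142.1299285888672), (51.85073471069336, 15.550522804260254), 71.92744445800781)
mark (606.5592041015625, 142.6139373779297) (202.24569702148438, 202.51431274414062) 44.94057083129883
mark (598.9213256835938, -145.8934783935547) (202.60731506347656, 204.43898010253906) 86.0372314453125
mark (606.618896484375, 142.76263427734375) (221.7723846435547, 222.6734161376953) 1.0919009447097778
mark (599.0158081054688, -145.88511657714844) (223.89938354492188, 223.00489807128906) 86.02777099609375
pan rough [[603.48 142.91]] dowel tops px
```

Request:
jog_arm --deltas '[{"gripper": 0,"translation": [0.18,0.345,0],"dr": [0,0,0.0273]},{"gripper": 0,"translation": [0.18,0.345,0],"dr": [0,0,0.0273]},{"gripper": 0,"translation": [0.18,0.345,0],"dr": [0,0,0.0273]},{"gripper": 0,"translation": [0.18,0.345,0],"dr": [0,0,0.0273]},{"gripper": 0,"translation": [0.18,0.345,0],"dr": [0,0,0.0273]},{"gripper": 0,"translation": [0.18,0.345,0],"dr": [0,0,0.0273]},{"gripper": 0,"translation": [0.18,0.345,0],"dr": [0,0,0.0273]},{"gripper": 0,"translation": [0.18,0.345,0],"dr": [0,0,0.0273]},{"gripper": 0,"translation": [0.18,0.345,0],"dr": [0,0,0.0273]},{"gripper": 0,"translation": [0.18,0.345,0],"dr": [0,0,0.0273]},{"gripper": 0,"translation": [0.18,0.345,0],"dr": [0,0,0.0273]},{"gripper": 0,"translation": [0.18,0.345,0],"dr": [0,0,0.0273]}]' --squeeze 50

```text
clock: 1.2
eef_pos: [438.8, -168.3, 256.4]
tcp_rot: [-3.141, -0.0, -0.69]
contact_force: [0.9, 0.1, 0.6]
opening: 0.499
```

Request:
jog_arm --deltas '[{"gripper": 0,"translation": [0.18,0.345,-0.1],"dr": [0,0,0.0273]},{"gripper": 0,"translation": [0.18,0.345,-0.1],"dr": [0,0,0.0273]},{"gripper": 0,"translation": [0.18,0.345,-0.1],"dr": [0,0,0.0273]},{"gripper": 0,"translation": [0.18,0.345,-0.1],"dr": [0,0,0.0273]},{"gripper": 0,"translation": [0.18,0.345,-0.1],"dr": [0,0,0.0273]},{"gripper": 0,"translation": [0.18,0.345,-0.1],"dr": [0,0,0.0273]},{"gripper": 0,"translation": [0.18,0.345,-0.1],"dr": [0,0,0.0273]},{"gripper": 0,"translation": [0.18,0.345,-0.1],"dr": [0,0,0.0273]},{"gripper": 0,"translation": [0.18,0.345,-0.1],"dr": [0,0,0.0273]},{"gripper": 0,"translation": [0,0,0],"dr": [0,0,0]},{"gripper": 0,"translation": [0,0,0],"dr": [0,0,0]},{"gripper": 0,"translation": [0,0,0],"dr": [0,0,0]}]'

```text
clock: 2.2
eef_pos: [599.8, 140.2, 165.9]
tcp_rot: [3.141, 0.001, -0.306]
contact_force: [0.8, -1.1, 0.2]
opening: 0.504
```

Request:
jog_arm --deltas '[{"gripper": 0,"translation": [0.035,0.02,-0.2],"dr": [0,0,0]},{"gripper": 0,"translation": [0,0,-0.2],"dr": [0,0,0]},{"gripper": 0,"translation": [0,0,-0.2],"dr": [0,0,0]},{"gripper": 0,"translation": [0,0,-0.18],"dr": [0,0,0]},{"gripper": 0,"translation": [0,0,-0.15],"dr": [0,0,0]},{"gripper": 0,"translation": [0,0,-0.14],"dr": [0,0,0]},{"gripper": 1,"translation": [0,0,0],"dr": [0,0,0]},{"gripper": 1,"translation": [0,0,0],"dr": [0,0,0]},{"gripper": 1,"translation": [0,0,0],"dr": [0,0,0]},{"gripper": 1,"translation": [0,0,0],"dr": [0,0,0]},{"gripper": 1,"translation": [0,0,0],"dr": [0,0,0]},{"gripper": 1,"translation": [0,0,0],"dr": [0,0,0]}]' --squeeze 60

```text
clock: 3.2
eef_pos: [604.5, 142.3, 60.1]
tcp_rot: [-3.141, -0.002, -0.306]
contact_force: [1.6, -2.0, -1.0]
opening: 0.149
```

```bash
python3 - <<'E'
from h import *
im=r.grab_frame("scene"); up(im,310,450,200,340,4.2,"pics/g1.png"); print(r.sense())
E
```

```text
{'clock': 3.25, 'qpos': array([ 0.23,  0.58,  1.77, -0.  ,  0.78,  0.54]), 'qvel': array([ 0.,  0., -0., -0.,  0., -0.]), 'joint_efforts': array([  1.45, -66.58, -24.11,   0.49,   0.36,  -0.08]), 'eef_pos': array([604.45, 142.36,  59.95]), 'tcp_rot': array([-3.14, -0.  , -0.31]), 'contact_force': array([ 1.91, -1.69,  1.1 ]), 'wrist_torque': array([-0.36, -0.27, -0.09]), 'opening': 0.15360472477341472}
```

View pics/g1.png

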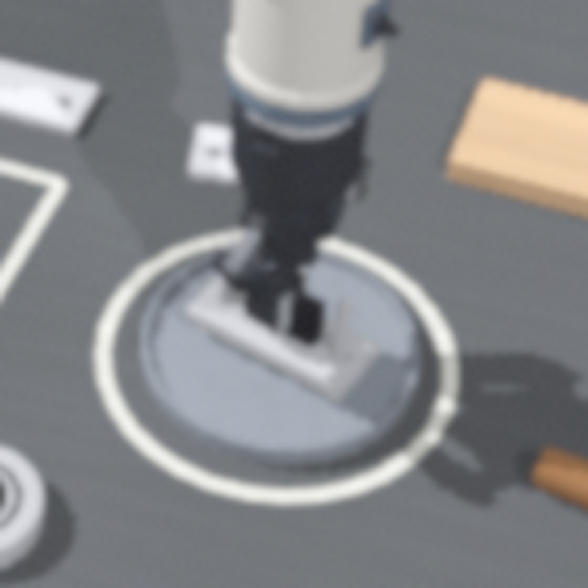

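Request:
jog_arm --deltas '[{"gripper": 1,"translation": [0,-0.05,0],"dr": [0,0,0]},{"gripper": 1,"translation": [-0.0025,-0.12,0],"dr": [0,0,0.009]},{"gripper": 1,"translation": [-0.0025,-0.12,0],"dr": [0,0,0.009]},{"gripper": 1,"translation": [-0.0025,-0.12,0],"dr": [0,0,0.009]},{"gripper": 1,"translation": [-0.0025,-0.12,0],"dr": [0,0,0.009]},{"gripper": 1,"translation": [-0.0025,-0.12,0],"dr": [0,0,0.009]},{"gripper": 1,"translation": [-0.0025,-0.12,0],"dr": [0,0,0.009]},{"gripper": 1,"translation": [-0.0025,-0.12,0],"dr": [0,0,0.009]},{"gripper": 1,"translation": [-0.0025,-0.12,0],"dr": [0,0,0.009]},{"gripper": 1,"translation": [-0.0025,-0.12,0],"dr": [0,0,0.009]},{"gripper": 1,"translation": [-0.0025,-0.12,0],"dr": [0,0,0.009]},{"gripper": 1,"translation": [-0.0025,-0.12,0],"dr": [0,0,0.009]}]'

```text
clock: 4.25
eef_pos: [601.6, 5.6, 60.0]
tcp_rot: [-3.14, -0.001, -0.15]
contact_force: [0.1, 6.1, 3.1]
opening: 0.15
```

Request:
jog_arm --deltas '[{"gripper": 1,"translation": [-0.0025,-0.12,0],"dr": [0,0,0.009]},{"gripper": 1,"translation": [-0.0025,-0.12,0],"dr": [0,0,0.009]},{"gripper": 1,"translation": [-0.0025,-0.12,0],"dr": [0,0,0.009]},{"gripper": 1,"translation": [-0.0025,-0.12,0],"dr": [0,0,0.009]},{"gripper": 1,"translation": [-0.0025,-0.12,0],"dr": [0,0,0.009]},{"gripper": 1,"translation": [-0.0025,-0.12,0],"dr": [0,0,0.009]},{"gripper": 1,"translation": [-0.0025,-0.12,0],"dr": [0,0,0.009]},{"gripper": 1,"translation": [-0.0025,-0.12,0],"dr": [0,0,0.009]},{"gripper": 1,"translation": [-0.0025,-0.12,0],"dr": [0,0,0.009]},{"gripper": 1,"translation": [-0.0025,-0.12,0],"dr": [0,0,0.009]},{"gripper": 1,"translation": [0,-0.08,0],"dr": [0,0,0.006]},{"gripper": 1,"translation": [0,0,0],"dr": [0,0,0]}]'

```text
clock: 5.25
eef_pos: [598.9, -124.0, 59.9]
tcp_rot: [3.141, -0.001, -0.0]
contact_force: [-1.4, -2.8, 6.0]
opening: 0.152
```

```bash
python3 - <<'E'
from h import *
im=r.grab_frame("top"); up(im,300,430,180,300,4.6,"pics/g2.png"); print(r.sense())
cv2.imwrite("pics/full2.png",im)
E
```

```text
{'clock': 5.3, 'qpos': array([-0.21,  0.57,  1.8 , -0.  ,  0.77, -0.2 ]), 'qvel': array([ 0.01, -0.  ,  0.  , -0.01, -0.  ,  0.01]), 'joint_efforts': array([  1.49, -62.16, -22.78,   0.84,  -0.02,  -0.22]), 'eef_pos': array([ 598.96, -123.74,   59.93]), 'tcp_rot': array([ 3.14, -0.  , -0.  ]), 'contact_force': array([-0.54, -3.48,  4.65]), 'wrist_torque': array([-0.49,  0.17,  0.06]), 'opening': 0.14904614705494276}
```

View pics/g2.png

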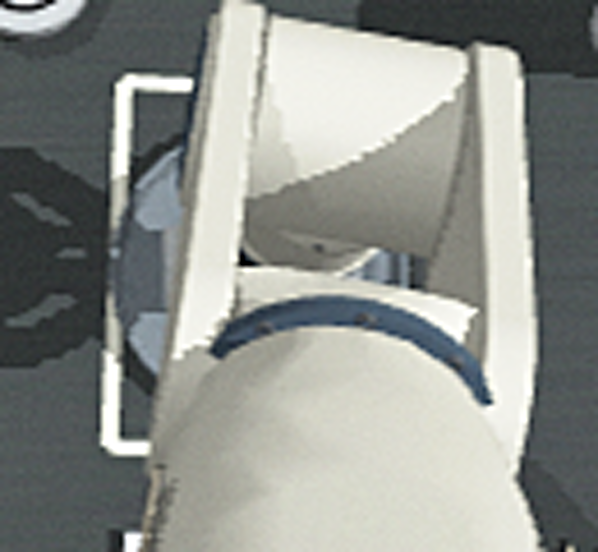

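Request:
jog_arm --deltas '[{"gripper": 1,"translation": [0,-0.1,0],"dr": [0,0,0]},{"gripper": 1,"translation": [0,-0.1,0],"dr": [0,0,0]},{"gripper": 1,"translation": [0,-0.03,0],"dr": [0,0,0]},{"gripper": 1,"translation": [0,0,0],"dr": [0,0,0]},{"gripper": 1,"translation": [0,0.009,0],"dr": [0,0,0]},{"gripper": 1,"translation": [0,0,0],"dr": [0,0,0]},{"gripper": 1,"translation": [0,0,0],"dr": [0,0,0]}]'

```text
clock: 5.88
eef_pos: [599.1, -145.2, 59.9]
tcp_rot: [3.141, -0.001, -0.0]
contact_force: [-0.3, -2.8, 5.3]
opening: 0.151
```

Request:
jog_arm --deltas '[{"gripper": 1,"translation": [0,0,0.03],"dr": [0,0,0]},{"gripper": 1,"translation": [0,0,0.05],"dr": [0,0,0]},{"gripper": 1,"translation": [0,0,0.07],"dr": [0,0,0]},{"gripper": 1,"translation": [0,0,0.1],"dr": [0,0,0]},{"gripper": 1,"translation": [0,0,0.1],"dr": [0,0,0]},{"gripper": 1,"translation": [0,0,0.1],"dr": [0,0,0]},{"gripper": 1,"translation": [0,0,0.1],"dr": [0,0,0]},{"gripper": 1,"translation": [0,0,0.15],"dr": [0,0,0]},{"gripper": 1,"translation": [0,0,0.15],"dr": [0,0,0]},{"gripper": 1,"translation": [0,0,0.15],"dr": [0,0,0]},{"gripper": 1,"translation": [0,0,0],"dr": [0,0,0]}]'

```text
clock: 6.8
eef_pos: [600.4, -145.1, 163.1]
tcp_rot: [3.14, -0.005, -0.0]
contact_force: [0.6, -0.1, -1.5]
opening: 0.15
```

```bash
python3 - <<'E'
from h import *
im=r.grab_frame("scene"); up(im,190,350,160,320,3.7,"pics/g3.png"); print(r.sense()["contact_force"],r.sense()["eef_pos"])
cv2.imwrite("pics/full3.png",im)
E
```

```text
[ 0.33  0.11 -1.77] [ 599.76 -144.93  161.43]
```

View pics/g3.png

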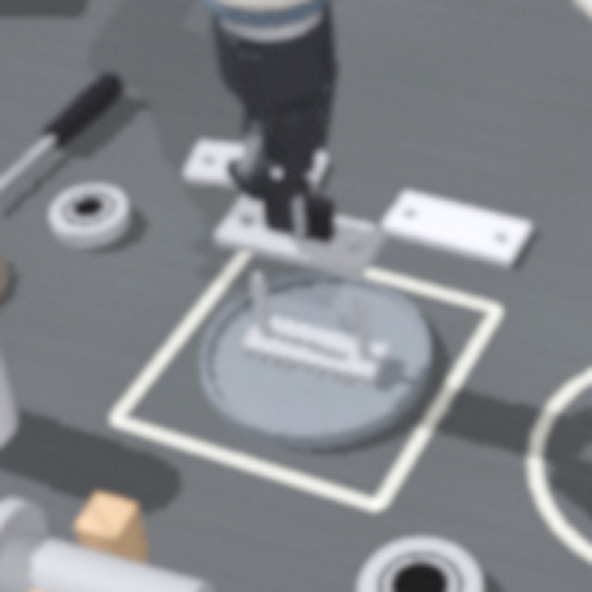

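Request:
jog_arm --deltas '[{"gripper": 1,"translation": [-0.17,0.325,0],"dr": [0,0,-0.005]},{"gripper": 1,"translation": [-0.17,0.325,0],"dr": [0,0,-0.005]},{"gripper": 1,"translation": [-0.17,0.325,0],"dr": [0,0,-0.005]},{"gripper": 1,"translation": [-0.17,0.325,0],"dr": [0,0,-0.005]},{"gripper": 1,"translation": [-0.17,0.325,0],"dr": [0,0,-0.005]},{"gripper": 1,"translation": [-0.17,0.325,0],"dr": [0,0,-0.005]},{"gripper": 1,"translation": [-0.17,0.325,0],"dr": [0,0,-0.005]},{"gripper": 1,"translation": [-0.17,0.325,0],"dr": [0,0,-0.005]},{"gripper": 1,"translation": [-0.17,0.325,0],"dr": [0,0,-0.005]},{"gripper": 1,"translation": [-0.17,0.325,0],"dr": [0,0,-0.005]},{"gripper": 1,"translation": [-0.17,0.325,0],"dr": [0,0,-0.003]},{"gripper": 1,"translation": [-0.17,0.325,0],"dr": [0,0,0]}]'

```text
clock: 7.85
eef_pos: [393.1, 246.4, 158.8]
tcp_rot: [3.141, 0.001, -0.084]
contact_force: [0.6, 0.9, -1.6]
opening: 0.153
```

Request:
jog_arm --deltas '[{"gripper": 1,"translation": [-0.19,0.36,0],"dr": [0,0,0]},{"gripper": 1,"translation": [0,0,-0.15],"dr": [0,0,0]},{"gripper": 1,"translation": [0,0,-0.2],"dr": [0,0,0]},{"gripper": 1,"translation": [0,0,-0.2],"dr": [0,0,0]},{"gripper": 1,"translation": [0,0,-0.2],"dr": [0,0,0]},{"gripper": 1,"translation": [0,0,-0.1],"dr": [0,0,0]},{"gripper": 1,"translation": [0,0,-0.05],"dr": [0,0,0]},{"gripper": 1,"translation": [0,0,0],"dr": [0,0,0]},{"gripper": 1,"translation": [0,0,0],"dr": [0,0,0]}]'

```text
clock: 8.6
eef_pos: [375.9, 281.3, 69.6]
tcp_rot: [-3.142, -0.0, -0.084]
contact_force: [-0.1, 0.4, -1.0]
opening: 0.15
```

Request:
jog_arm --deltas '[{"gripper": 1,"translation": [0,0,-0.05],"dr": [0,0,0]},{"gripper": 1,"translation": [0,0,-0.03],"dr": [0,0,0]},{"gripper": 1,"translation": [0,0,-0.015],"dr": [0,0,0]},{"gripper": 1,"translation": [0,0,0],"dr": [0,0,0]},{"gripper": 1,"translation": [0,0,0],"dr": [0,0,0]}]'

```text
clock: 9.02
eef_pos: [375.8, 281.3, 59.9]
tcp_rot: [-3.141, -0.0, -0.083]
contact_force: [-0.6, 0.7, -2.2]
opening: 0.151
```

Request:
jog_arm --deltas '[{"gripper": 0,"translation": [0,0,0],"dr": [0,0,0]},{"gripper": 0,"translation": [0,0,0],"dr": [0,0,0]},{"gripper": 0,"translation": [0,0,0],"dr": [0,0,0]},{"gripper": 0,"translation": [0,0,0],"dr": [0,0,0]},{"gripper": 0,"translation": [0,0,0.1],"dr": [0,0,0]},{"gripper": 0,"translation": [0,0,0.3],"dr": [0,0,0]},{"gripper": 0,"translation": [0,0,0.3],"dr": [0,0,0]},{"gripper": 0,"translation": [0,0.35,0.3],"dr": [0,0,0]},{"gripper": 0,"translation": [0,0.35,0],"dr": [0,0,0]},{"gripper": 0,"translation": [0,0.35,0],"dr": [0,0,0]},{"gripper": 0,"translation": [0,0.35,0],"dr": [0,0,0]},{"gripper": 0,"translation": [0,0,0],"dr": [0,0,0]}]'

```text
clock: 10.02
eef_pos: [376.5, 423.9, 158.7]
tcp_rot: [-3.136, -0.003, -0.082]
contact_force: [0.0, 0.4, 0.2]
opening: 0.503
```

```bash
python3 - <<'E'
from h import *
im=r.grab_frame("top"); s=r.sense(); print(s["contact_force"],s["eef_pos"])
cv2.imwrite("pics/full4.png",im)
for p in plates(im): print("plate",np.array(p))
c=cv2.resize(im[205:360,150:460],None,fx=2.58,fy=2.58,interpolation=cv2.INTER_CUBIC); cv2.imwrite("pics/g4.png",c)
E
```

```text
[-0.26 -0.78  0.2 ] [375.78 420.91 157.93]
plate [ 405.27 -280.6   113.31   48.    -81.35]
plate [425.27 -94.24 112.25  47.85  86.2 ]
plate [438.68  98.75 112.54  48.05 -82.06]
plate [520.7  384.04 114.18  48.41 -78.04]
plate [ 889.22 -163.17  117.42   42.85  -88.69]
```

View pics/g4.png

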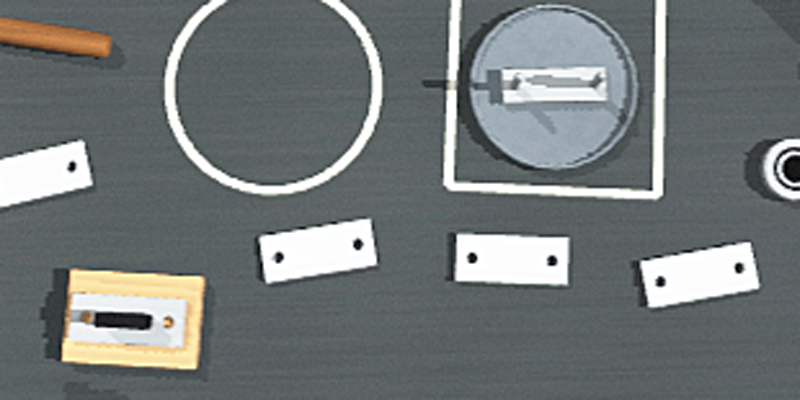

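The keeper lies on the rest and the pan stands in the square. I'll zoom in on the pan's dowels.

```bash
python3 - <<'E'
from h import *
im=cv2.imread("pics/full4.png"); 
a=cv2.resize(im[222:252,326:404],None,fx=10,fy=10,interpolation=cv2.INTER_CUBIC)
b=cv2.resize(im[300:355,165:243],None,fx=5,fy=5,interpolation=cv2.INTER_CUBIC)
b=cv2.copyMakeBorder(b,0,0,0,a.shape[1]-b.shape[1],cv2.BORDER_CONSTANT)
cv2.imwrite("pics/g5.png",np.vstack([a,b]))
print("pred dowel tops/bases px", w2p([[599,-105,78],[599,-105,20],[599,-185,78],[599,-185,20]]))
E
```

```text
pred dowel tops/bases px [[351.97 233.92]
 [350.14 237.49]
 [384.07 233.16]
 [380.86 236.75]]
```

View pics/g5.png

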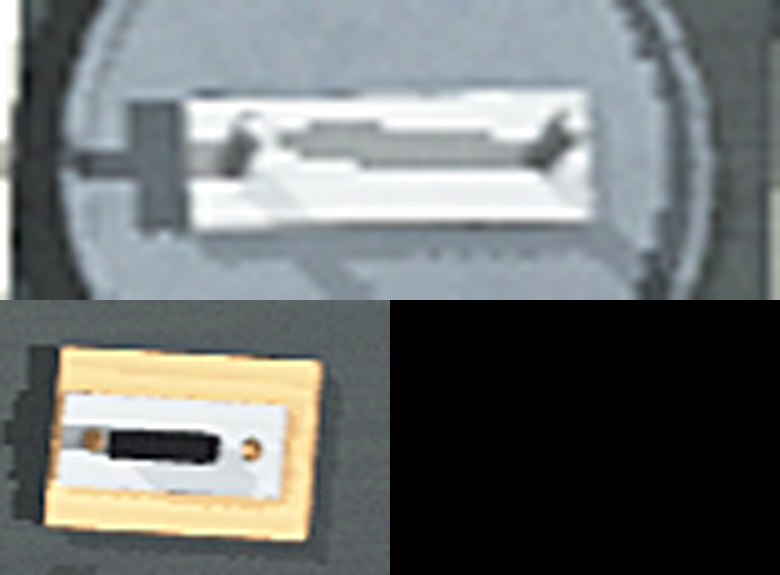

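```bash
python3 - <<'E'
from h import *
im=cv2.imread("pics/full4.png")
f=lambda q,s,o:(np.array(q,float)+.5)/s-.5+o
R=p2w(f([(187,97),(588,90),(592,220),(192,230)],10,[326,222]),20); print("riser",R.mean(0),R)
print("dowel bases",p2w(f([(237,160),(541,154)],10,[326,222]),20))
K=p2w(f(np.array([(66,392),(287,405),(279,498),(57,484)])-[0,300],5,[165,300]),28);print("keeper",K.mean(0))
Q=p2w(f(np.array([(62,346),(323,360),(306,542),(45,525)])-[0,300],5,[165,300]),20);print("rest incl side",Q.mean(0),Q)
# automatic: riser bright rect; pan rim by blue-grey color
g=cv2.cvtColor(im,cv2.COLOR_BGR2GRAY)
G=cv2.resize(g,None,fx=4,fy=4,interpolation=cv2.INTER_CUBIC)
sub=(G[222*4:252*4,335*4:395*4]>195).astype(np.uint8)*255
for c in cv2.findContours(sub,cv2.RETR_EXTERNAL,cv2.CHAIN_APPROX_NONE)[0]:
    if cv2.contourArea(c)>2000: print("riser auto",cv2.minAreaRect(p2w((c.reshape(-1,2)+.5)/4-.5+[335,222],20).astype(np.float32)))
# plate holes: dark spots inside plates at top z=8
for cx,cy,a,b,t in plates(im)[:4]:
    d=np.array([np.cos(np.radians(t)),np.sin(np.radians(t))]); hs=[]
    for s in(40,-40):
        u,v=w2p([[*(np.array([cx,cy])+s*d),8]])[0]; x0,y0=int(round(u))-4,int(round(v))-4
        w=np.clip(190-g[y0:y0+9,x0:x0+9].astype(float),0,None); yy,xx=np.mgrid[0:9,0:9]
        hs.append(p2w([[x0+(w*xx).sum()/w.sum(),y0+(w*yy).sum()/w.sum()]],8)[0])
    h=np.array(hs); e=h[0]-h[1]; print("holes mid",h.mean(0),"len",np.hypot(*e),"ang",np.degrees(np.arctan2(e[1],e[0])),"| rect",cx,cy,t)
E
```

```text
riser [ 598.17 -142.43] [[ 615.8   -90.27]
 [ 615.13 -194.84]
 [ 580.91 -194.28]
 [ 580.82  -90.35]]
dowel bases [[ 598.9  -102.69]
 [ 598.56 -181.82]]
keeper [376.03 283.19]
rest incl side [376.66 278.96] [[426.62 341.2 ]
 [416.25 208.9 ]
 [326.03 217.42]
 [337.75 348.32]]
riser auto ((598.6123657226562, -142.451171875), (104.07159423828125, 34.23069763183594), 89.92052459716797)
holes mid [ 405.33 -280.41] len 79.75156223067268 ang -81.67368753918619 | rect 405.2689208984375 -280.6022644042969 -81.35176658630371
holes mid [425.19 -94.31] len 79.53244574531753 ang 86.53007137400833 | rect 425.2710876464844 -94.2425537109375 86.1954574584961
holes mid [438.45  98.41] len 79.34816578602585 ang -82.00821137892116 | rect 438.6765441894531 98.74598693847656 -82.05577039718628
holes mid [520.4  383.64] len 79.58402950618725 ang -78.09514305886736 | rect 520.7045288085938 384.03778076171875 -78.03799438476562
```

Request:
jog_arm --deltas '[{"gripper": -0.5,"translation": [0.29,-0.0745,0],"dr": [0,0,0.037]},{"gripper": -0.5,"translation": [0.29,-0.0745,0],"dr": [0,0,0.037]},{"gripper": -0.5,"translation": [0.29,-0.0745,0],"dr": [0,0,0.037]},{"gripper": -0.5,"translation": [0.29,-0.0745,0],"dr": [0,0,0.037]},{"gripper": -0.5,"translation": [0.29,-0.0745,0],"dr": [0,0,0.037]},{"gripper": -0.5,"translation": [0,0,-0.25],"dr": [0,0,0]},{"gripper": -0.5,"translation": [0,0,-0.3],"dr": [0,0,0]},{"gripper": -0.5,"translation": [0,0,-0.3],"dr": [0,0,0]},{"gripper": -0.5,"translation": [0,0,-0.15],"dr": [0,0,0]},{"gripper": -0.5,"translation": [0,0,-0.1],"dr": [0,0,0]},{"gripper": -0.5,"translation": [0,0,-0.1],"dr": [0,0,0]},{"gripper": -0.5,"translation": [0,0,0],"dr": [0,0,0]}]'

```text
clock: 11.07
eef_pos: [520.0, 379.8, 35.8]
tcp_rot: [3.141, 0.002, 0.207]
contact_force: [-0.1, 0.2, -0.5]
opening: 0.746
```

Request:
jog_arm --deltas '[{"gripper": -0.5,"translation": [0.007,0.039,-0.06],"dr": [0,0,0]},{"gripper": -0.5,"translation": [0,0,-0.06],"dr": [0,0,0]},{"gripper": -0.5,"translation": [0,0,0],"dr": [0,0,0]},{"gripper": -0.5,"translation": [0,0,0],"dr": [0,0,0]}]'

```text
clock: 11.4
eef_pos: [521.4, 384.8, 25.1]
tcp_rot: [-3.142, -0.0, 0.207]
contact_force: [-1.2, 1.0, 0.5]
opening: 0.754
```

Request:
jog_arm --deltas '[{"gripper": 1,"translation": [0,0,0],"dr": [0,0,0]},{"gripper": 1,"translation": [0,0,0],"dr": [0,0,0]},{"gripper": 1,"translation": [0,0,0],"dr": [0,0,0]},{"gripper": 1,"translation": [0,0,0],"dr": [0,0,0]},{"gripper": 1,"translation": [0,0,0],"dr": [0,0,0]}]' --squeeze 50

```text
clock: 11.82
eef_pos: [521.7, 384.9, 25.8]
tcp_rot: [-3.141, -0.001, 0.207]
contact_force: [-1.6, -0.1, 6.4]
opening: 0.519
```

Request:
jog_arm --deltas '[{"gripper": 1,"translation": [0,0,0.1],"dr": [0,0,0]},{"gripper": 1,"translation": [0,0,0.3],"dr": [0,0,0]},{"gripper": 1,"translation": [0,0,0.4],"dr": [0,0,0]},{"gripper": 1,"translation": [0,-0.1,0.3],"dr": [0,0,0]},{"gripper": 1,"translation": [0.055,-0.37,0],"dr": [0,0,-0.0094]},{"gripper": 1,"translation": [0.055,-0.37,0],"dr": [0,0,-0.0094]},{"gripper": 1,"translation": [0.055,-0.37,0],"dr": [0,0,-0.0094]},{"gripper": 1,"translation": [0.055,-0.37,0],"dr": [0,0,-0.0094]},{"gripper": 1,"translation": [0.055,-0.37,0],"dr": [0,0,-0.0094]},{"gripper": 1,"translation": [0.055,-0.37,0],"dr": [0,0,-0.0094]},{"gripper": 1,"translation": [0.055,-0.37,0],"dr": [0,0,-0.0094]},{"gripper": 1,"translation": [0.055,-0.37,0],"dr": [0,0,-0.0094]}]'

```text
clock: 12.82
eef_pos: [565.2, 76.8, 135.6]
tcp_rot: [3.142, -0.0, 0.088]
contact_force: [0.5, -0.9, -0.6]
opening: 0.519
```

Request:
jog_arm --deltas '[{"gripper": 1,"translation": [0.055,-0.37,0],"dr": [0,0,-0.0094]},{"gripper": 1,"translation": [0.055,-0.37,0],"dr": [0,0,-0.0094]},{"gripper": 1,"translation": [0.055,-0.37,0],"dr": [0,0,-0.0094]},{"gripper": 1,"translation": [0.055,-0.37,0],"dr": [0,0,-0.0094]},{"gripper": 1,"translation": [0.055,-0.37,0],"dr": [0,0,-0.0094]},{"gripper": 1,"translation": [0.055,-0.35,0],"dr": [0,0,-0.0094]},{"gripper": 1,"translation": [0,0,0],"dr": [0,0,0]},{"gripper": 1,"translation": [0,0,0],"dr": [0,0,0]},{"gripper": 1,"translation": [0,0,0],"dr": [0,0,0]},{"gripper": 1,"translation": [0,0,0],"dr": [0,0,0]}]'

```text
clock: 13.65
eef_pos: [598.0, -140.2, 135.0]
tcp_rot: [-3.141, 0.001, 0.001]
contact_force: [-0.2, -0.6, -1.0]
opening: 0.519
```

```bash
python3 - <<'E'
from h import *
im=r.grab_frame("scene"); up(im,190,350,160,320,3.7,"pics/g6.png"); s=r.sense();print(s["contact_force"],s["eef_pos"],s["tcp_rot"],s["opening"])
E
```

```text
[ 0.74  0.65 -1.27] [ 598.07 -140.08  134.99] [-3.14  0.    0.  ] 0.514795492645943
```

View pics/g6.png

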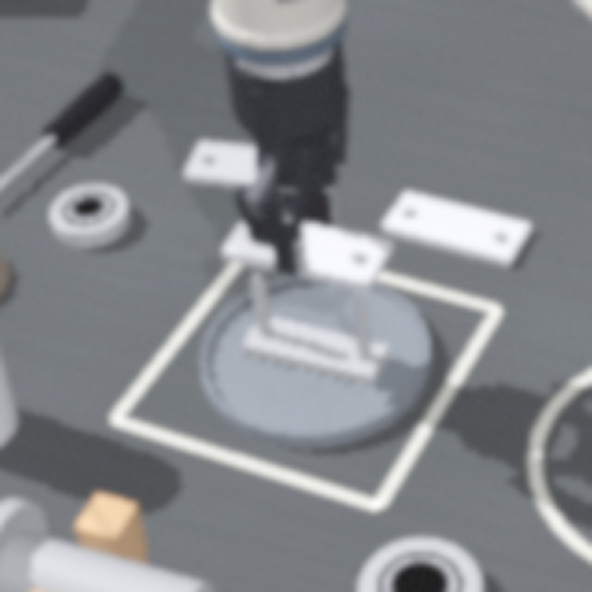

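Request:
jog_arm --deltas '[{"gripper": 1,"translation": [0.009,-0.012,-0.1],"dr": [0,0,0]},{"gripper": 1,"translation": [0,0,-0.19],"dr": [0,0,0]},{"gripper": 1,"translation": [0,0,0],"dr": [0,0,0]},{"gripper": 1,"translation": [0,0,0],"dr": [0,0,0]},{"gripper": 1,"translation": [0,0,-0.03],"dr": [0,0,0]},{"gripper": 1,"translation": [0,0,-0.03],"dr": [0,0,0]},{"gripper": 1,"translation": [0,0,0],"dr": [0,0,0]}]' --squeeze 35

```text
clock: 14.28
eef_pos: [599.3, -142.5, 99.8]
tcp_rot: [3.142, -0.0, 0.001]
contact_force: [-0.7, 0.4, -0.8]
opening: 0.519
```

Request:
jog_arm --deltas '[{"gripper": 1,"translation": [0,0,-0.03],"dr": [0,0,0]},{"gripper": 1,"translation": [0,0,-0.03],"dr": [0,0,0]},{"gripper": 1,"translation": [0,0,0],"dr": [0,0,0]}]'

```text
clock: 14.53
eef_pos: [598.9, -142.6, 93.4]
tcp_rot: [-3.141, 0.001, 0.0]
contact_force: [0.5, -0.4, -0.8]
opening: 0.516
```

Request:
jog_arm --deltas '[{"gripper": 1,"translation": [0,0,-0.06],"dr": [0,0,0]},{"gripper": 1,"translation": [0,0,-0.08],"dr": [0,0,0]},{"gripper": 1,"translation": [0,0,-0.08],"dr": [0,0,0]},{"gripper": 1,"translation": [0,0,-0.08],"dr": [0,0,0]},{"gripper": 1,"translation": [0,0,-0.08],"dr": [0,0,0]},{"gripper": 1,"translation": [0,0,-0.05],"dr": [0,0,0]},{"gripper": 1,"translation": [0,0,0],"dr": [0,0,0]},{"gripper": 1,"translation": [0,0,0],"dr": [0,0,0]}]'

```text
clock: 15.2
eef_pos: [599.0, -142.6, 50.4]
tcp_rot: [-3.141, 0.001, 0.0]
contact_force: [0.0, 0.4, -1.4]
opening: 0.518
```

Request:
jog_arm --deltas '[{"gripper": 1,"translation": [0,0,-0.03],"dr": [0,0,0]},{"gripper": 1,"translation": [0,0,-0.015],"dr": [0,0,0]},{"gripper": 1,"translation": [0,0,0],"dr": [0,0,0]},{"gripper": 1,"translation": [0,0,0],"dr": [0,0,0]}]'

```text
clock: 15.53
eef_pos: [599.4, -142.6, 46.6]
tcp_rot: [3.142, -0.001, 0.0]
contact_force: [-1.0, 0.2, -1.3]
opening: 0.518
```

Request:
jog_arm --deltas '[{"gripper": -0.4,"translation": [0,0,0],"dr": [0,0,0]},{"gripper": -0.4,"translation": [0,0,0],"dr": [0,0,0]},{"gripper": -0.4,"translation": [0,0,0],"dr": [0,0,0]},{"gripper": -0.4,"translation": [0,0,0.1],"dr": [0,0,0]},{"gripper": -0.4,"translation": [0,0,0.3],"dr": [0,0,0]},{"gripper": -0.4,"translation": [0,0,0.3],"dr": [0,0,0]},{"gripper": -0.4,"translation": [0,0,0.3],"dr": [0,0,0]},{"gripper": -0.5,"translation": [0,0,0],"dr": [0,0,0]},{"gripper": -0.5,"translation": [0,0,0],"dr": [0,0,0]}]'

```text
clock: 16.28
eef_pos: [600.7, -142.9, 149.2]
tcp_rot: [3.141, -0.005, 0.001]
contact_force: [-0.4, -0.3, -0.0]
opening: 0.747
```

```bash
cat >> h.py <<'E'
def holes(im):
    g=cv2.cvtColor(im,cv2.COLOR_BGR2GRAY)
    for cx,cy,a,b,t in plates(im):
        d=np.array([np.cos(np.radians(t)),np.sin(np.radians(t))]); hs=[]
        for s in(40,-40):
            u,v=w2p([[*(np.array([cx,cy])+s*d),8]])[0]; x0,y0=int(round(u))-4,int(round(v))-4
            w=np.clip(190-g[y0:y0+9,x0:x0+9].astype(float),0,None); yy,xx=np.mgrid[0:9,0:9]
            hs.append(p2w([[x0+(w*xx).sum()/w.sum(),y0+(w*yy).sum()/w.sum()]],8)[0])
        h=np.array(hs); e=h[0]-h[1]; print("holes mid",h.mean(0),"len",np.hypot(*e),"tool yaw",(np.degrees(np.arctan2(e[1],e[0]))%180)-90)
E
python3 - <<'E'
from h import *
im=r.grab_frame("top"); holes(im); s=r.sense();print(s["eef_pos"],s["tcp_rot"])
E
```

```text
holes mid [438.5   98.41] len 79.4549126091728 tool yaw 7.9237707718877886
holes mid [nan nan] len nan tool yaw nan
[ 599.53 -142.69  147.48] [ 3.14 -0.    0.  ]h.py:44: RuntimeWarning: invalid value encountered in scalar divide
  hs.append(p2w([[x0+(w*xx).sum()/w.sum(),y0+(w*yy).sum()/w.sum()]],8)[0])
```

Request:
jog_arm --deltas '[{"gripper": -0.5,"translation": [-0.2,0.301,0],"dr": [0,0,0.011]},{"gripper": -0.5,"translation": [-0.2,0.301,0],"dr": [0,0,0.011]},{"gripper": -0.5,"translation": [-0.2,0.301,0],"dr": [0,0,0.011]},{"gripper": -0.5,"translation": [-0.2,0.301,0],"dr": [0,0,0.011]},{"gripper": -0.5,"translation": [-0.2,0.301,0],"dr": [0,0,0.011]},{"gripper": -0.5,"translation": [-0.2,0.301,0],"dr": [0,0,0.011]},{"gripper": -0.5,"translation": [-0.2,0.301,0],"dr": [0,0,0.011]},{"gripper": -0.5,"translation": [-0.2,0.301,0],"dr": [0,0,0.011]},{"gripper": -0.5,"translation": [0,0,-0.3],"dr": [0,0,0]},{"gripper": -0.5,"translation": [0,0,-0.3],"dr": [0,0,0]},{"gripper": -0.5,"translation": [0,0,-0.3],"dr": [0,0,0]},{"gripper": -0.5,"translation": [0,0,-0.1],"dr": [0,0,0]}]'

```text
clock: 17.33
eef_pos: [436.2, 97.9, 42.8]
tcp_rot: [3.141, 0.006, 0.14]
contact_force: [-1.4, 0.2, -0.5]
opening: 0.749
```

Request:
jog_arm --deltas '[{"gripper": -0.5,"translation": [0,0,-0.1],"dr": [0,0,0]},{"gripper": -0.5,"translation": [0,0,0],"dr": [0,0,0]},{"gripper": -0.5,"translation": [0,0,0],"dr": [0,0,0]},{"gripper": -0.5,"translation": [0,0,0],"dr": [0,0,0]}]'

```text
clock: 17.67
eef_pos: [440.0, 98.2, 37.3]
tcp_rot: [-3.141, -0.001, 0.138]
contact_force: [-0.6, -0.0, 0.2]
opening: 0.744
```

Request:
jog_arm --deltas '[{"gripper": -0.5,"translation": [-0.01,0,-0.08],"dr": [0,0,0]},{"gripper": -0.5,"translation": [0,0,-0.03],"dr": [0,0,0]},{"gripper": -0.5,"translation": [0,0,0],"dr": [0,0,0]},{"gripper": 1,"translation": [0,0,0],"dr": [0,0,0]},{"gripper": 1,"translation": [0,0,0],"dr": [0,0,0]},{"gripper": 1,"translation": [0,0,0],"dr": [0,0,0]},{"gripper": 1,"translation": [0,0,0],"dr": [0,0,0]},{"gripper": 1,"translation": [0,0,0],"dr": [0,0,0]},{"gripper": 1,"translation": [0,0,0],"dr": [0,0,0]}]' --squeeze 50

```text
clock: 18.42
eef_pos: [438.3, 98.2, 25.9]
tcp_rot: [3.142, -0.0, 0.139]
contact_force: [-2.4, -1.6, 7.5]
opening: 0.518
```

Request:
jog_arm --deltas '[{"gripper": 1,"translation": [0,0,0.1],"dr": [0,0,0]},{"gripper": 1,"translation": [0,0,0.35],"dr": [0,0,0]},{"gripper": 1,"translation": [0,0,0.35],"dr": [0,0,0]},{"gripper": 1,"translation": [0,0,0.3],"dr": [0,0,0]},{"gripper": 1,"translation": [0.2,-0.301,0],"dr": [0,0,-0.011]},{"gripper": 1,"translation": [0.2,-0.301,0],"dr": [0,0,-0.011]},{"gripper": 1,"translation": [0.2,-0.301,0],"dr": [0,0,-0.011]},{"gripper": 1,"translation": [0.2,-0.301,0],"dr": [0,0,-0.011]},{"gripper": 1,"translation": [0.2,-0.301,0],"dr": [0,0,-0.011]},{"gripper": 1,"translation": [0.2,-0.301,0],"dr": [0,0,-0.011]},{"gripper": 1,"translation": [0.2,-0.301,0],"dr": [0,0,-0.011]},{"gripper": 1,"translation": [0.2,-0.301,0],"dr": [0,0,-0.011]}]'

```text
clock: 19.42
eef_pos: [598.8, -144.3, 136.2]
tcp_rot: [-3.142, -0.0, -0.001]
contact_force: [1.1, 0.4, 0.2]
opening: 0.516
```

Request:
jog_arm --deltas '[{"gripper": 1,"translation": [0.005,0,-0.1],"dr": [0,0,0]},{"gripper": 1,"translation": [0,0,-0.12],"dr": [0,0,0]},{"gripper": 1,"translation": [0,0,0],"dr": [0,0,0]},{"gripper": 1,"translation": [0,0,0],"dr": [0,0,0]},{"gripper": 1,"translation": [0,0,0],"dr": [0,0,0]},{"gripper": 1,"translation": [0,0,0],"dr": [0,0,0]}]' --squeeze 35

```text
clock: 19.92
eef_pos: [598.6, -141.7, 113.9]
tcp_rot: [-3.142, -0.0, 0.002]
contact_force: [-0.1, -0.2, -1.0]
opening: 0.514
```

Request:
jog_arm --deltas '[{"gripper": 1,"translation": [0.004,-0.008,-0.08],"dr": [0,0,0]},{"gripper": 1,"translation": [0,0,-0.03],"dr": [0,0,0]},{"gripper": 1,"translation": [0,0,-0.03],"dr": [0,0,0]},{"gripper": 1,"translation": [0,0,0],"dr": [0,0,0]}]'

```text
clock: 20.25
eef_pos: [598.6, -143.2, 98.6]
tcp_rot: [-3.141, 0.001, 0.001]
contact_force: [-0.5, 0.5, -1.4]
opening: 0.515
```

Request:
jog_arm --deltas '[{"gripper": 1,"translation": [0,0,-0.03],"dr": [0,0,0]},{"gripper": 1,"translation": [0,0,-0.04],"dr": [0,0,0]},{"gripper": 1,"translation": [0,0,0],"dr": [0,0,0]}]'

```text
clock: 20.5
eef_pos: [598.7, -143.3, 91.6]
tcp_rot: [-3.141, 0.001, 0.0]
contact_force: [-0.8, -0.0, -1.5]
opening: 0.518
```

Request:
jog_arm --deltas '[{"gripper": 1,"translation": [0,0,-0.08],"dr": [0,0,0]},{"gripper": 1,"translation": [0,0,-0.08],"dr": [0,0,0]},{"gripper": 1,"translation": [0,0,-0.08],"dr": [0,0,0]},{"gripper": 1,"translation": [0,0,-0.08],"dr": [0,0,0]},{"gripper": 1,"translation": [0,0,-0.04],"dr": [0,0,0]},{"gripper": 1,"translation": [0,0,-0.01],"dr": [0,0,0]},{"gripper": 1,"translation": [0,0,0],"dr": [0,0,0]},{"gripper": 1,"translation": [0,0,0],"dr": [0,0,0]}]'

```text
clock: 21.17
eef_pos: [599.3, -143.5, 55.5]
tcp_rot: [3.142, -0.0, 0.0]
contact_force: [-0.5, -0.6, -1.3]
opening: 0.516
```

Request:
jog_arm --deltas '[{"gripper": -0.4,"translation": [0,0,0],"dr": [0,0,0]},{"gripper": -0.4,"translation": [0,0,0],"dr": [0,0,0]},{"gripper": -0.4,"translation": [0,0,0],"dr": [0,0,0]},{"gripper": -0.4,"translation": [0,0,0.1],"dr": [0,0,0]},{"gripper": -0.4,"translation": [0,0,0.3],"dr": [0,0,0]},{"gripper": -0.4,"translation": [0,0,0.3],"dr": [0,0,0]},{"gripper": -0.4,"translation": [0,0.2,0.3],"dr": [0,0,0]},{"gripper": -0.5,"translation": [0,0.4,0],"dr": [0,0,0]},{"gripper": -0.5,"translation": [0,0.4,0],"dr": [0,0,0]},{"gripper": -0.5,"translation": [0,0.4,0],"dr": [0,0,0]},{"gripper": -0.5,"translation": [0,0.4,0],"dr": [0,0,0]},{"gripper": -0.5,"translation": [0,0,0],"dr": [0,0,0]}]'

```text
clock: 22.17
eef_pos: [599.2, 42.6, 156.7]
tcp_rot: [-3.139, -0.001, 0.004]
contact_force: [-0.3, -0.4, -0.6]
opening: 0.749
```

```bash
python3 - <<'E'
from h import *
im=r.grab_frame("top"); s=r.sense();print(s["eef_pos"],s["tcp_rot"]);holes(im)
cv2.imwrite("pics/full7.png",im)
im=r.grab_frame("scene"); up(im,190,350,160,320,3.7,"pics/g7.png"); 
E
```

```text
[599.2   39.98 156.5 ] [-3.14 -0.    0.  ]
holes mid [ 405.34 -280.41] len 79.83038886436002 tool yaw 8.277018109670308
holes mid [nan nan] len nan tool yaw nanh.py:44: RuntimeWarning: invalid value encountered in scalar divide
  hs.append(p2w([[x0+(w*xx).sum()/w.sum(),y0+(w*yy).sum()/w.sum()]],8)[0])
```

View pics/g7.png

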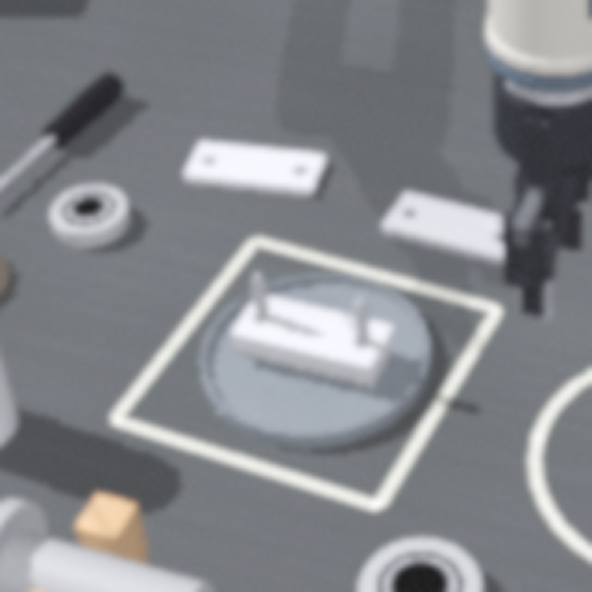

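Request:
jog_arm --deltas '[{"gripper": -0.5,"translation": [-0.289,-0.224,0],"dr": [0,0,-0.0064]},{"gripper": -0.5,"translation": [-0.289,-0.224,0],"dr": [0,0,-0.0064]},{"gripper": -0.5,"translation": [-0.289,-0.224,0],"dr": [0,0,-0.0064]},{"gripper": -0.5,"translation": [-0.289,-0.224,0],"dr": [0,0,-0.0064]},{"gripper": -0.5,"translation": [-0.289,-0.224,0],"dr": [0,0,-0.0064]},{"gripper": -0.5,"translation": [-0.289,-0.224,0],"dr": [0,0,-0.0064]},{"gripper": -0.5,"translation": [0,0,-0.3],"dr": [0,0,0]},{"gripper": -0.5,"translation": [0,0,-0.3],"dr": [0,0,0]},{"gripper": -0.5,"translation": [0,0,-0.3],"dr": [0,0,0]},{"gripper": -0.5,"translation": [0,0,-0.2],"dr": [0,0,0]},{"gripper": -0.5,"translation": [0,0,0],"dr": [0,0,0]},{"gripper": -0.5,"translation": [0,0,0],"dr": [0,0,0]}]'

```text
clock: 23.27
eef_pos: [425.0, -98.6, 45.2]
tcp_rot: [-3.141, 0.002, -0.061]
contact_force: [0.4, 0.6, 0.1]
opening: 0.75
```

```bash
python3 - <<'E'
from h import *
s=r.sense();print(s["eef_pos"],s["tcp_rot"])
im=r.grab_frame("scene"); g=cv2.imread("pics/full3.png")
pts=[[425.2-np.cos(np.radians(86.5))*40*k,-94.3-40*k*np.sin(np.radians(86.5)),8] for k in(-1,1)]
G=cv2.cvtColor(im,cv2.COLOR_BGR2GRAY); print(w2p(pts,"scene"))
up(im,250,350,180,260,5,"pics/g8.png")
E
```

```text
[424.98 -98.58  45.22] [-3.14  0.   -0.06]
[[325.28 222.93]
 [300.61 216.44]]
```

View pics/g8.png

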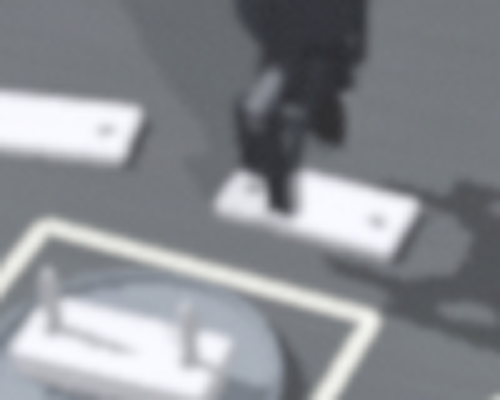

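Request:
jog_arm --deltas '[{"gripper": -0.5,"translation": [0.004,0.043,-0.08],"dr": [0,0,0]},{"gripper": -0.5,"translation": [0,0,-0.08],"dr": [0,0,0]},{"gripper": -0.5,"translation": [0,0,-0.03],"dr": [0,0,0]},{"gripper": -0.5,"translation": [0,0,0],"dr": [0,0,0]},{"gripper": 1,"translation": [0,0,0],"dr": [0,0,0]},{"gripper": 1,"translation": [0,0,0],"dr": [0,0,0]},{"gripper": 1,"translation": [0,0,0],"dr": [0,0,0]},{"gripper": 1,"translation": [0,0,0],"dr": [0,0,0]},{"gripper": 1,"translation": [0,0,0],"dr": [0,0,0]},{"gripper": 1,"translation": [0,0,0],"dr": [0,0,0]}]' --squeeze 50

```text
clock: 24.15
eef_pos: [426.3, -93.5, 26.9]
tcp_rot: [-3.142, -0.0, -0.06]
contact_force: [-1.7, 1.4, 5.8]
opening: 0.516
```

Request:
jog_arm --deltas '[{"gripper": 1,"translation": [0,0,0.1],"dr": [0,0,0]},{"gripper": 1,"translation": [0,0,0.35],"dr": [0,0,0]},{"gripper": 1,"translation": [0,0,0.35],"dr": [0,0,0]},{"gripper": 1,"translation": [0,0,0.3],"dr": [0,0,0]},{"gripper": 1,"translation": [0.345,-0.098,0],"dr": [0,0,0.0077]},{"gripper": 1,"translation": [0.345,-0.098,0],"dr": [0,0,0.0077]},{"gripper": 1,"translation": [0.345,-0.098,0],"dr": [0,0,0.0077]},{"gripper": 1,"translation": [0.345,-0.098,0],"dr": [0,0,0.0077]},{"gripper": 1,"translation": [0.345,-0.098,0],"dr": [0,0,0.0077]},{"gripper": 1,"translation": [0,0,-0.22],"dr": [0,0,0]},{"gripper": 1,"translation": [0,0,0],"dr": [0,0,0]},{"gripper": 1,"translation": [0,0,0],"dr": [0,0,0]}]'

```text
clock: 25.15
eef_pos: [597.4, -142.2, 113.9]
tcp_rot: [-3.141, 0.003, 0.001]
contact_force: [-0.3, -0.1, -1.1]
opening: 0.51
```

Request:
jog_arm --deltas '[{"gripper": 1,"translation": [0,0,0],"dr": [0,0,0]},{"gripper": 1,"translation": [0,0,0],"dr": [0,0,0]},{"gripper": 1,"translation": [0,0,0],"dr": [0,0,0]}]' --squeeze 35

```text
clock: 25.4
eef_pos: [598.5, -142.4, 115.6]
tcp_rot: [3.141, -0.001, 0.001]
contact_force: [0.1, -0.5, -1.0]
opening: 0.51
```

Request:
jog_arm --deltas '[{"gripper": 1,"translation": [0.004,0,-0.1],"dr": [0,0,0]},{"gripper": 1,"translation": [0,0,-0.03],"dr": [0,0,0]},{"gripper": 1,"translation": [0,0,-0.03],"dr": [0,0,0]},{"gripper": 1,"translation": [0,0,0],"dr": [0,0,0]}]'

```text
clock: 25.73
eef_pos: [598.5, -142.3, 97.4]
tcp_rot: [-3.141, 0.001, 0.001]
contact_force: [0.6, 0.3, -1.3]
opening: 0.512
```

Request:
jog_arm --deltas '[{"gripper": 1,"translation": [0,0,-0.03],"dr": [0,0,0]},{"gripper": 1,"translation": [0,0,-0.04],"dr": [0,0,0]},{"gripper": 1,"translation": [0,0,0],"dr": [0,0,0]}]'

```text
clock: 25.98
eef_pos: [598.6, -142.3, 90.6]
tcp_rot: [-3.141, 0.001, 0.001]
contact_force: [-1.2, 2.4, -1.6]
opening: 0.514
```

Request:
jog_arm --deltas '[{"gripper": 1,"translation": [0,-0.003,-0.06],"dr": [0,0,0]},{"gripper": 1,"translation": [0,0,-0.06],"dr": [0,0,0]},{"gripper": 1,"translation": [0,0,-0.06],"dr": [0,0,0]},{"gripper": 1,"translation": [0,0,-0.06],"dr": [0,0,0]},{"gripper": 1,"translation": [0,0,-0.03],"dr": [0,0,0]},{"gripper": 1,"translation": [0,0,0],"dr": [0,0,0]},{"gripper": 1,"translation": [0,0,0],"dr": [0,0,0]}]'

```text
clock: 26.57
eef_pos: [598.8, -142.8, 63.9]
tcp_rot: [-3.142, 0.001, 0.001]
contact_force: [-0.2, 3.0, -3.6]
opening: 0.511
```

Request:
jog_arm --deltas '[{"gripper": -0.4,"translation": [0,0,0],"dr": [0,0,0]},{"gripper": -0.4,"translation": [0,0,0],"dr": [0,0,0]},{"gripper": -0.4,"translation": [0,0,0],"dr": [0,0,0]},{"gripper": -0.4,"translation": [0,0,0.1],"dr": [0,0,0]},{"gripper": -0.4,"translation": [0,0,0.3],"dr": [0,0,0]},{"gripper": -0.4,"translation": [0,0,0.3],"dr": [0,0,0]},{"gripper": -0.4,"translation": [0,0,0.2],"dr": [0,0,0]},{"gripper": -0.5,"translation": [-0.3,0.2,0],"dr": [0,0,0]},{"gripper": -0.5,"translation": [-0.3,0.2,0],"dr": [0,0,0]},{"gripper": -0.5,"translation": [0,0.3,0],"dr": [0,0,0]},{"gripper": -0.5,"translation": [0,0.3,0],"dr": [0,0,0]},{"gripper": -0.5,"translation": [0,0,0],"dr": [0,0,0]}]'

```text
clock: 27.57
eef_pos: [538.7, -39.4, 155.7]
tcp_rot: [-3.141, -0.001, 0.002]
contact_force: [-0.7, 0.6, -0.8]
opening: 0.749
```

```bash
python3 - <<'E'
from h import *
im=r.grab_frame("top"); s=r.sense();print(s["eef_pos"],s["tcp_rot"]);holes(im)
cv2.imwrite("pics/full9.png",im)
a=r.grab_frame("scene")[160:320,190:350]; b=im[200:330,300:460]; 
cv2.imwrite("pics/g9.png",cv2.resize(np.hstack([a,cv2.copyMakeBorder(b,0,30,0,0,cv2.BORDER_CONSTANT)]),None,fx=2.5,fy=2.5,interpolation=cv2.INTER_CUBIC))
E
```

```text
[539.14 -41.03 155.61] [ 3.14 -0.    0.  ]
holes mid [ 405.31 -280.41] len 79.80108685501706 tool yaw 8.284188268189922
holes mid [nan nan] len nan tool yaw nanh.py:44: RuntimeWarning: invalid value encountered in scalar divide
  hs.append(p2w([[x0+(w*xx).sum()/w.sum(),y0+(w*yy).sum()/w.sum()]],8)[0])
```

View pics/g9.png

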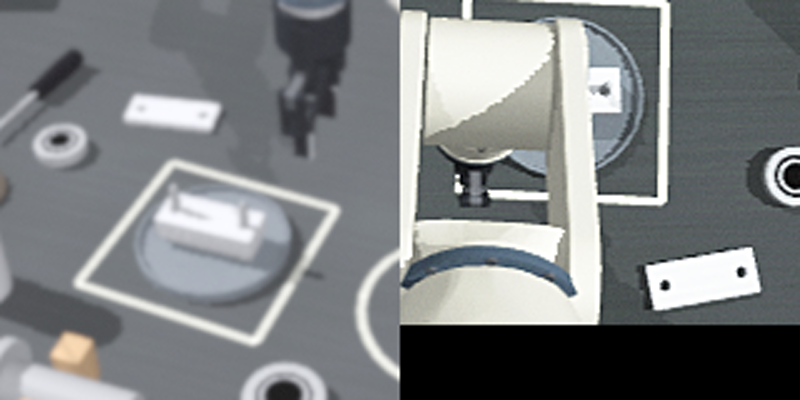

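Request:
jog_arm --deltas '[{"gripper": -0.5,"translation": [-0.19,-0.342,0],"dr": [0,0,0.0131]},{"gripper": -0.5,"translation": [-0.19,-0.342,0],"dr": [0,0,0.0131]},{"gripper": -0.5,"translation": [-0.19,-0.342,0],"dr": [0,0,0.0131]},{"gripper": -0.5,"translation": [-0.19,-0.342,0],"dr": [0,0,0.0131]},{"gripper": -0.5,"translation": [-0.19,-0.342,0],"dr": [0,0,0.0131]},{"gripper": -0.5,"translation": [-0.19,-0.342,0],"dr": [0,0,0.0131]},{"gripper": -0.5,"translation": [-0.19,-0.342,0],"dr": [0,0,0.0131]},{"gripper": -0.5,"translation": [0,0,-0.3],"dr": [0,0,0]},{"gripper": -0.5,"translation": [0,0,-0.3],"dr": [0,0,0]},{"gripper": -0.5,"translation": [0,0,-0.3],"dr": [0,0,0]},{"gripper": -0.5,"translation": [0,0,-0.2],"dr": [0,0,0]},{"gripper": -0.5,"translation": [0,0,0],"dr": [0,0,0]}]'

```text
clock: 28.67
eef_pos: [403.7, -282.0, 41.4]
tcp_rot: [-3.138, 0.004, 0.143]
contact_force: [-1.3, -0.3, -0.7]
opening: 0.748
```

Request:
jog_arm --deltas '[{"gripper": -0.5,"translation": [0,0,0],"dr": [0,0,0]},{"gripper": -0.5,"translation": [0,0,0],"dr": [0,0,0]},{"gripper": -0.5,"translation": [0,0,0],"dr": [0,0,0]}]'

```text
clock: 28.92
eef_pos: [407.0, -283.1, 45.9]
tcp_rot: [3.14, -0.002, 0.145]
contact_force: [0.4, 0.4, 0.1]
opening: 0.749
```

Request:
jog_arm --deltas '[{"gripper": -0.5,"translation": [-0.01,0.026,-0.08],"dr": [0,0,0]},{"gripper": -0.5,"translation": [0,0,-0.08],"dr": [0,0,0]},{"gripper": -0.5,"translation": [0,0,-0.035],"dr": [0,0,0]},{"gripper": -0.5,"translation": [0,0,0],"dr": [0,0,0]},{"gripper": 1,"translation": [0,0,0],"dr": [0,0,0]},{"gripper": 1,"translation": [0,0,0],"dr": [0,0,0]},{"gripper": 1,"translation": [0,0,0],"dr": [0,0,0]},{"gripper": 1,"translation": [0,0,0],"dr": [0,0,0]},{"gripper": 1,"translation": [0,0,0],"dr": [0,0,0]},{"gripper": 1,"translation": [0,0,0],"dr": [0,0,0]}]' --squeeze 50

```text
clock: 29.75
eef_pos: [405.1, -279.6, 25.2]
tcp_rot: [3.142, -0.0, 0.145]
contact_force: [-1.4, 1.7, 5.7]
opening: 0.519
```

```bash
python3 - <<'E'
from h import *
s=r.sense();print(s["eef_pos"],s["tcp_rot"],s["contact_force"])
im=r.grab_frame("top"); holes(im)
E
```

```text
[ 405.08 -279.6    25.18] [ 3.14 -0.    0.14] [-1.37  1.73  5.72]
holes mid [nan nan] len nan tool yaw nan
holes mid [1050.1  435.8] len 79.03514080614438 tool yaw 27.150479370552716h.py:44: RuntimeWarning: invalid value encountered in scalar divide
  hs.append(p2w([[x0+(w*xx).sum()/w.sum(),y0+(w*yy).sum()/w.sum()]],8)[0])
```

Request:
jog_arm --deltas '[{"gripper": 1,"translation": [0,0,0.1],"dr": [0,0,0]},{"gripper": 1,"translation": [0,0,0.35],"dr": [0,0,0]},{"gripper": 1,"translation": [0,0,0.35],"dr": [0,0,0]},{"gripper": 1,"translation": [0,0,0.3],"dr": [0,0,0]},{"gripper": 1,"translation": [0.323,0.23,0],"dr": [0,0,-0.0153]},{"gripper": 1,"translation": [0.323,0.23,0],"dr": [0,0,-0.0153]},{"gripper": 1,"translation": [0.323,0.23,0],"dr": [0,0,-0.0153]},{"gripper": 1,"translation": [0.323,0.23,0],"dr": [0,0,-0.0153]},{"gripper": 1,"translation": [0.323,0.23,0],"dr": [0,0,-0.0153]},{"gripper": 1,"translation": [0.323,0.23,0],"dr": [0,0,-0.0153]},{"gripper": 1,"translation": [0,0,-0.22],"dr": [0,0,0]},{"gripper": 1,"translation": [0,0,0],"dr": [0,0,0]}]'

```text
clock: 30.8
eef_pos: [599.1, -139.7, 110.8]
tcp_rot: [-3.141, 0.002, 0.003]
contact_force: [-2.2, -1.0, -1.4]
opening: 0.515
```

Request:
jog_arm --deltas '[{"gripper": 1,"translation": [0,0,0],"dr": [0,0,0]},{"gripper": 1,"translation": [0,0,0],"dr": [0,0,0]},{"gripper": 1,"translation": [0,0,0],"dr": [0,0,0]},{"gripper": 1,"translation": [0,0,0],"dr": [0,0,0]}]' --squeeze 35

```text
clock: 31.13
eef_pos: [598.8, -142.4, 114.0]
tcp_rot: [3.141, -0.001, -0.001]
contact_force: [0.1, -0.5, -1.3]
opening: 0.519
```

Request:
jog_arm --deltas '[{"gripper": 1,"translation": [0.002,0.004,-0.09],"dr": [0,0,0]},{"gripper": 1,"translation": [0,0,-0.03],"dr": [0,0,0]},{"gripper": 1,"translation": [0,0,-0.03],"dr": [0,0,0]},{"gripper": 1,"translation": [0,0,0],"dr": [0,0,0]}]'

```text
clock: 31.47
eef_pos: [598.4, -141.2, 97.0]
tcp_rot: [-3.141, 0.001, 0.0]
contact_force: [-0.1, -0.5, -1.0]
opening: 0.518
```

Request:
jog_arm --deltas '[{"gripper": 1,"translation": [0,0,-0.03],"dr": [0,0,0]},{"gripper": 1,"translation": [0,0,-0.04],"dr": [0,0,0]},{"gripper": 1,"translation": [0,0,0],"dr": [0,0,0]}]'

```text
clock: 31.72
eef_pos: [598.7, -141.1, 90.1]
tcp_rot: [-3.141, 0.001, 0.001]
contact_force: [-0.6, 0.3, -1.4]
opening: 0.519
```

Request:
jog_arm --deltas '[{"gripper": 1,"translation": [0,0,-0.06],"dr": [0,0,0]},{"gripper": 1,"translation": [0,0,-0.06],"dr": [0,0,0]},{"gripper": 1,"translation": [0,0,-0.05],"dr": [0,0,0]},{"gripper": 1,"translation": [0,0,-0.025],"dr": [0,0,0]},{"gripper": 1,"translation": [0,0,0],"dr": [0,0,0]},{"gripper": 1,"translation": [0,0,0],"dr": [0,0,0]}]'

```text
clock: 32.22
eef_pos: [598.9, -141.2, 71.1]
tcp_rot: [-3.141, 0.0, 0.0]
contact_force: [-0.0, 0.7, -0.7]
opening: 0.518
```

Request:
jog_arm --deltas '[{"gripper": -0.4,"translation": [0,0,0],"dr": [0,0,0]},{"gripper": -0.4,"translation": [0,0,0],"dr": [0,0,0]},{"gripper": -0.4,"translation": [0,0,0],"dr": [0,0,0]},{"gripper": -0.4,"translation": [0,0,0.1],"dr": [0,0,0]},{"gripper": -0.4,"translation": [0,0,0.3],"dr": [0,0,0]},{"gripper": -0.4,"translation": [0,0,0.3],"dr": [0,0,0]},{"gripper": -0.4,"translation": [0,0,0.2],"dr": [0,0,0]},{"gripper": 0,"translation": [-0.186,0.354,0],"dr": [0,0,-0.0045]},{"gripper": 0,"translation": [-0.186,0.354,0],"dr": [0,0,-0.0045]},{"gripper": 0,"translation": [-0.186,0.354,0],"dr": [0,0,-0.0045]},{"gripper": 0,"translation": [-0.186,0.354,0],"dr": [0,0,-0.0045]},{"gripper": 0,"translation": [-0.186,0.354,0],"dr": [0,0,-0.0045]}]'

```text
clock: 33.22
eef_pos: [505.2, 37.0, 162.4]
tcp_rot: [-3.141, -0.001, -0.036]
contact_force: [-0.0, 0.6, 0.4]
opening: 0.503
```

Request:
jog_arm --deltas '[{"gripper": 0,"translation": [-0.186,0.354,0],"dr": [0,0,-0.0045]},{"gripper": 0,"translation": [-0.186,0.354,0],"dr": [0,0,-0.0045]},{"gripper": 0,"translation": [-0.186,0.354,0],"dr": [0,0,-0.0045]},{"gripper": 0,"translation": [-0.186,0.354,0],"dr": [0,0,-0.0045]},{"gripper": 0,"translation": [-0.186,0.354,0],"dr": [0,0,-0.0045]},{"gripper": 0,"translation": [-0.186,0.354,0],"dr": [0,0,-0.0045]},{"gripper": 0,"translation": [-0.186,0.354,0],"dr": [0,0,-0.0035]},{"gripper": 0,"translation": [0,0,0],"dr": [0,0,0]},{"gripper": 0,"translation": [0,0,0],"dr": [0,0,0]},{"gripper": 0,"translation": [0,0,0],"dr": [0,0,0]}]'

```text
clock: 34.05
eef_pos: [375.9, 283.6, 162.0]
tcp_rot: [-3.141, -0.001, -0.081]
contact_force: [0.5, -0.1, -0.2]
opening: 0.498
```

```bash
python3 - <<'E'
from h import *
s=r.sense();print(s["eef_pos"],s["tcp_rot"])
im=r.grab_frame("top"); cv2.imwrite("pics/full10.png",im)
g=cv2.cvtColor(im,cv2.COLOR_BGR2GRAY); G=cv2.resize(g,None,fx=4,fy=4,interpolation=cv2.INTER_CUBIC)
sub=(G[215*4:255*4,335*4:400*4]>160).astype(np.uint8)*255
for c in cv2.findContours(sub,cv2.RETR_EXTERNAL,cv2.CHAIN_APPROX_NONE)[0]:
    if cv2.contourArea(c)>2000: print("pile top z52",cv2.minAreaRect(p2w((c.reshape(-1,2)+.5)/4-.5+[335,215],52).astype(np.float32)))
a=r.grab_frame("scene")[160:320,190:350]; b=im[200:330,300:460]
cv2.imwrite("pics/g10.png",cv2.resize(np.hstack([a,cv2.copyMakeBorder(b,0,30,0,0,cv2.BORDER_CONSTANT)]),None,fx=2.5,fy=2.5,interpolation=cv2.INTER_CUBIC))
E
```

```text
[375.89 283.62 161.96] [-3.14 -0.   -0.08]
pile top z52 ((601.3076782226562, -135.57150268554688), (145.30482482910156, 102.19307708740234), 88.62979888916016)
```

View pics/g10.png

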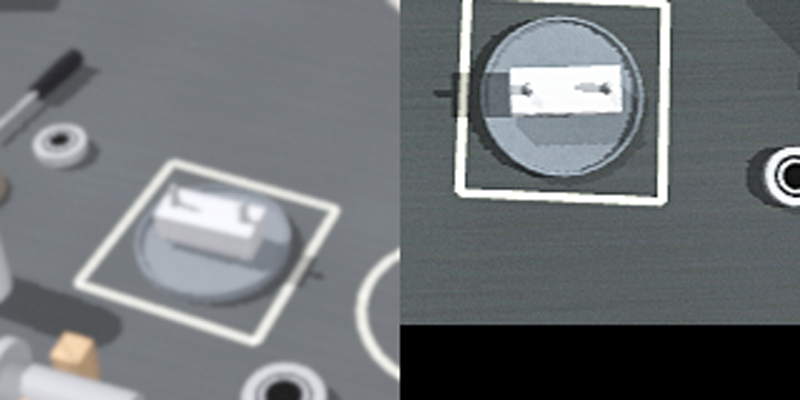

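Request:
jog_arm --deltas '[{"gripper": 0,"translation": [0,0,-0.3],"dr": [0,0,0]},{"gripper": 0,"translation": [0,0,-0.3],"dr": [0,0,0]},{"gripper": 0,"translation": [0,0,-0.25],"dr": [0,0,0]},{"gripper": 0,"translation": [0,0,-0.13],"dr": [0,0,0]},{"gripper": 0,"translation": [0,0,-0.03],"dr": [0,0,0]},{"gripper": 0,"translation": [0,0,0],"dr": [0,0,0]},{"gripper": 1,"translation": [0,0,0],"dr": [0,0,0]},{"gripper": 1,"translation": [0,0,0],"dr": [0,0,0]},{"gripper": 1,"translation": [0,0,0],"dr": [0,0,0]},{"gripper": 1,"translation": [0,0,0],"dr": [0,0,0]},{"gripper": 1,"translation": [0,0,0],"dr": [0,0,0]},{"gripper": 1,"translation": [0,0,0],"dr": [0,0,0]}]' --squeeze 60

```text
clock: 35.15
eef_pos: [376.8, 283.9, 61.7]
tcp_rot: [-3.14, -0.002, -0.083]
contact_force: [1.1, -3.1, 6.5]
opening: 0.151
```

```bash
python3 - <<'E'
from h import *
im=cv2.imread("pics/full10.png")
g=cv2.cvtColor(im,cv2.COLOR_BGR2GRAY); G=cv2.resize(g,None,fx=4,fy=4,interpolation=cv2.INTER_CUBIC)
for th in(200,220):
  sub=(G[215*4:255*4,335*4:400*4]>th).astype(np.uint8)*255
  for c in cv2.findContours(sub,cv2.RETR_EXTERNAL,cv2.CHAIN_APPROX_NONE)[0]:
    if cv2.contourArea(c)>2000: print("pile top z52",cv2.minAreaRect(p2w((c.reshape(-1,2)+.5)/4-.5+[335,215],52).astype(np.float32)))
s=r.sense();print(s["eef_pos"],s["tcp_rot"],s["contact_force"])
E
```

```text
pile top z52 ((598.7219848632812, -142.78250122070312), (48.510528564453125, 113.47445678710938), 0.10028430074453354)
pile top z52 ((598.427490234375, -142.821044921875), (47.631072998046875, 112.19755554199219), 0.28057122230529785)
[376.8  283.93  61.66] [-3.14 -0.   -0.08] [ 1.07 -3.07  6.49]
```

Request:
jog_arm --deltas '[{"gripper": 1,"translation": [0,0,0.1],"dr": [0,0,0]},{"gripper": 1,"translation": [0,0,0.3],"dr": [0,0,0]},{"gripper": 1,"translation": [0,0,0.3],"dr": [0,0,0]},{"gripper": 1,"translation": [0,0,0.3],"dr": [0,0,0]},{"gripper": 1,"translation": [0.186,-0.355,0],"dr": [0,0,0.0044]},{"gripper": 1,"translation": [0.186,-0.355,0],"dr": [0,0,0.0044]},{"gripper": 1,"translation": [0.186,-0.355,0],"dr": [0,0,0.0044]},{"gripper": 1,"translation": [0.186,-0.355,0],"dr": [0,0,0.0044]},{"gripper": 1,"translation": [0.186,-0.355,0],"dr": [0,0,0.0044]},{"gripper": 1,"translation": [0.186,-0.355,0],"dr": [0,0,0.0044]},{"gripper": 1,"translation": [0.186,-0.355,0],"dr": [0,0,0.0044]},{"gripper": 1,"translation": [0.186,-0.355,0],"dr": [0,0,0.0044]}]'

```text
clock: 36.15
eef_pos: [525.0, -2.3, 161.4]
tcp_rot: [-3.141, -0.001, -0.027]
contact_force: [0.5, 1.4, -1.5]
opening: 0.147
```

Request:
jog_arm --deltas '[{"gripper": 1,"translation": [0.186,-0.355,0],"dr": [0,0,0.0044]},{"gripper": 1,"translation": [0.186,-0.355,0],"dr": [0,0,0.0044]},{"gripper": 1,"translation": [0.186,-0.355,0],"dr": [0,0,0.0044]},{"gripper": 1,"translation": [0.186,-0.355,0],"dr": [0,0,0.0044]},{"gripper": 1,"translation": [0,0,-0.15],"dr": [0,0,0]},{"gripper": 1,"translation": [0,0,0],"dr": [0,0,0]},{"gripper": 1,"translation": [0,0,0],"dr": [0,0,0]},{"gripper": 1,"translation": [0,0,0],"dr": [0,0,0]},{"gripper": 1,"translation": [0,0,0],"dr": [0,0,0]}]'

```text
clock: 36.9
eef_pos: [598.9, -141.5, 146.3]
tcp_rot: [-3.142, -0.0, 0.001]
contact_force: [1.0, 0.1, -2.3]
opening: 0.149
```

Request:
jog_arm --deltas '[{"gripper": 1,"translation": [0,-0.008,-0.13],"dr": [0,0,0]},{"gripper": 1,"translation": [0,0,-0.1],"dr": [0,0,0]},{"gripper": 1,"translation": [0,0,0],"dr": [0,0,0]},{"gripper": 1,"translation": [0,0,-0.03],"dr": [0,0,0]},{"gripper": 1,"translation": [0,0,-0.03],"dr": [0,0,0]},{"gripper": 1,"translation": [0,0,0],"dr": [0,0,0]}]'

```text
clock: 37.4
eef_pos: [598.8, -143.1, 115.8]
tcp_rot: [-3.141, 0.001, 0.0]
contact_force: [-0.3, 0.1, -1.8]
opening: 0.148
```

Request:
jog_arm --deltas '[{"gripper": 1,"translation": [0,0,-0.03],"dr": [0,0,0]},{"gripper": 1,"translation": [0,0,-0.03],"dr": [0,0,0]},{"gripper": 1,"translation": [0,0,0],"dr": [0,0,0]}]'

```text
clock: 37.65
eef_pos: [598.8, -143.2, 109.9]
tcp_rot: [-3.141, 0.001, 0.0]
contact_force: [-0.8, -0.1, -2.5]
opening: 0.151
```

Request:
jog_arm --deltas '[{"gripper": 1,"translation": [0,0,-0.06],"dr": [0,0,0]},{"gripper": 1,"translation": [0,0,-0.06],"dr": [0,0,0]},{"gripper": 1,"translation": [0,0,-0.03],"dr": [0,0,0]},{"gripper": 1,"translation": [0,0,0],"dr": [0,0,0]},{"gripper": 1,"translation": [0,0,0],"dr": [0,0,0]}]'

```text
clock: 38.07
eef_pos: [598.9, -143.2, 95.0]
tcp_rot: [-3.141, 0.001, 0.0]
contact_force: [-0.6, -0.3, -2.6]
opening: 0.149
```

Request:
jog_arm --deltas '[{"gripper": 1,"translation": [0,0,-0.01],"dr": [0,0,0]},{"gripper": 1,"translation": [0,0,-0.01],"dr": [0,0,0]},{"gripper": 1,"translation": [0,0,0],"dr": [0,0,0]},{"gripper": 1,"translation": [0,0,0],"dr": [0,0,0]}]'

```text
clock: 38.4
eef_pos: [599.3, -143.3, 93.7]
tcp_rot: [3.141, -0.001, 0.0]
contact_force: [0.0, -0.4, 0.1]
opening: 0.15
```

Request:
jog_arm --deltas '[{"gripper": 1,"translation": [0,0.05,0],"dr": [0,0,0]},{"gripper": 1,"translation": [0.004,0.12,0],"dr": [0,0,0]},{"gripper": 1,"translation": [0.004,0.12,0],"dr": [0,0,0]},{"gripper": 1,"translation": [0.004,0.12,0],"dr": [0,0,0]},{"gripper": 1,"translation": [0.004,0.12,0],"dr": [0,0,0]},{"gripper": 1,"translation": [0.004,0.12,0],"dr": [0,0,0]},{"gripper": 1,"translation": [0.004,0.12,0],"dr": [0,0,0]},{"gripper": 1,"translation": [0.004,0.12,0],"dr": [0,0,0]},{"gripper": 1,"translation": [0.004,0.12,0],"dr": [0,0,0]},{"gripper": 1,"translation": [0.004,0.12,0],"dr": [0,0,0]},{"gripper": 1,"translation": [0.004,0.12,0],"dr": [0,0,0]},{"gripper": 1,"translation": [0.004,0.12,0],"dr": [0,0,0]}]'

```text
clock: 39.4
eef_pos: [603.8, -6.6, 93.9]
tcp_rot: [3.14, -0.001, 0.001]
contact_force: [-0.2, -7.0, 2.0]
opening: 0.15
```

Request:
jog_arm --deltas '[{"gripper": 1,"translation": [0.004,0.12,0],"dr": [0,0,0]},{"gripper": 1,"translation": [0.004,0.12,0],"dr": [0,0,0]},{"gripper": 1,"translation": [0.004,0.12,0],"dr": [0,0,0]},{"gripper": 1,"translation": [0.004,0.12,0],"dr": [0,0,0]},{"gripper": 1,"translation": [0.004,0.12,0],"dr": [0,0,0]},{"gripper": 1,"translation": [0.004,0.12,0],"dr": [0,0,0]},{"gripper": 1,"translation": [0.004,0.12,0],"dr": [0,0,0]},{"gripper": 1,"translation": [0.004,0.12,0],"dr": [0,0,0]},{"gripper": 1,"translation": [0.004,0.12,0],"dr": [0,0,0]},{"gripper": 1,"translation": [0,0.1,0],"dr": [0,0,0]},{"gripper": 1,"translation": [0,0,0],"dr": [0,0,0]},{"gripper": 1,"translation": [0,0,0],"dr": [0,0,0]}]'

```text
clock: 40.4
eef_pos: [607.2, 112.5, 93.7]
tcp_rot: [-3.141, -0.001, 0.001]
contact_force: [-0.4, 1.2, 1.9]
opening: 0.148
```

Request:
jog_arm --deltas '[{"gripper": 1,"translation": [0,0.06,0],"dr": [0,0,0]},{"gripper": 1,"translation": [0,0.1,0],"dr": [0,0,0]},{"gripper": 1,"translation": [0,0.1,0],"dr": [0,0,0]},{"gripper": 1,"translation": [0,0.04,0],"dr": [0,0,0]},{"gripper": 1,"translation": [0,0,0],"dr": [0,0,0]},{"gripper": 1,"translation": [0,0,0],"dr": [0,0,0]},{"gripper": 0.3,"translation": [0,0,0],"dr": [0,0,0]},{"gripper": 0.3,"translation": [0,0,0],"dr": [0,0,0]},{"gripper": 0.3,"translation": [0,0,0],"dr": [0,0,0]},{"gripper": 0.3,"translation": [0,0,0],"dr": [0,0,0]}]'

```text
clock: 41.23
eef_pos: [606.9, 141.6, 93.2]
tcp_rot: [-3.142, 0.0, -0.0]
contact_force: [0.6, -0.1, -0.1]
opening: 0.347
```

Request:
jog_arm --deltas '[{"gripper": 0.3,"translation": [0,0,0.1],"dr": [0,0,0]},{"gripper": 0.3,"translation": [0,0,0.3],"dr": [0,0,0]},{"gripper": 0.3,"translation": [0,0,0.3],"dr": [0,0,0]},{"gripper": 0.3,"translation": [0,-0.35,0.1],"dr": [0,0,0]},{"gripper": 0.3,"translation": [0,-0.4,0],"dr": [0,0,0]},{"gripper": 0.3,"translation": [0,-0.4,0],"dr": [0,0,0]},{"gripper": 0.3,"translation": [0,-0.4,0],"dr": [0,0,0]},{"gripper": 0.3,"translation": [0,-0.4,0],"dr": [0,0,0]},{"gripper": 0.3,"translation": [0,-0.4,0],"dr": [0,0,0]},{"gripper": 0.3,"translation": [0,-0.4,0],"dr": [0,0,0]},{"gripper": 0.3,"translation": [0,-0.4,0],"dr": [0,0,0]},{"gripper": 0.3,"translation": [0,0,0],"dr": [0,0,0]}]'

```text
clock: 42.23
eef_pos: [607.1, -179.7, 174.4]
tcp_rot: [3.139, -0.002, -0.004]
contact_force: [-1.1, 0.7, -0.1]
opening: 0.347
```

```bash
python3 - <<'E'
from h import *
im=r.grab_frame("top"); s=r.sense(); print(s["eef_pos"])
hsv=cv2.cvtColor(im,cv2.COLOR_BGR2HSV); print("pan hsv",hsv[255,255],hsv[222,255],"bench",hsv[300,255])
a=im[185:295,200:310]; b=r.grab_frame("scene")[200:340,310:450]
cv2.imwrite("pics/full11.png",im)
cv2.imwrite("pics/g11.png",np.hstack([cv2.resize(a,(400,400),interpolation=cv2.INTER_CUBIC),cv2.resize(b,(400,400),interpolation=cv2.INTER_CUBIC)]))
E
```

```text
[ 606.96 -176.84  174.17]
pan hsv [100  33 141] [102  42 108] bench [95 32 96]
```

View pics/g11.png

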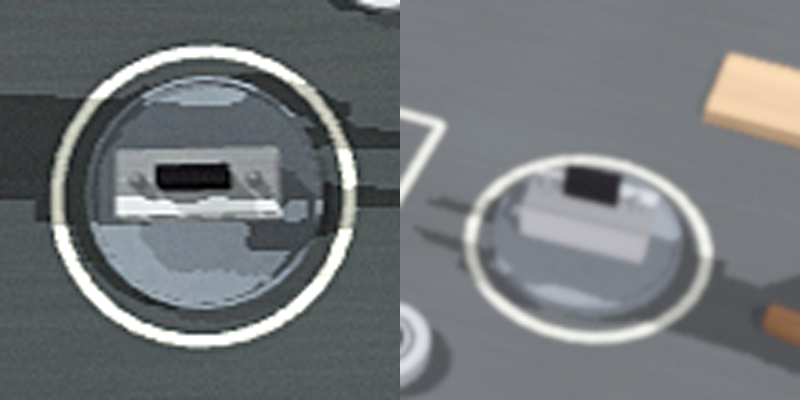

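```bash
python3 - <<'E'
from h import *
im=cv2.imread("pics/full11.png"); k=400/110
f=lambda q:(np.array(q,float)+.5)/k-.5+[200,185]
print("pan from rim extents z14",p2w(f([(207,191.5)]),14))
print("keeper from corners z60",p2w(f([(115,151),(279,147),(281,213),(117,218)]),60).mean(0))
g=cv2.cvtColor(im,cv2.COLOR_BGR2GRAY);S=8
G=cv2.resize(g[222:245,235:272],None,fx=S,fy=S,interpolation=cv2.INTER_CUBIC)
for c in cv2.findContours((G<50).astype(np.uint8)*255,cv2.RETR_EXTERNAL,cv2.CHAIN_APPROX_NONE)[0]:
    if cv2.contourArea(c)>1500: print("bar z92",cv2.minAreaRect(p2w((c.reshape(-1,2)+.5)/S-.5+[235,222],92).astype(np.float32)))
E
```

```text
pan from rim extents z14 [[606.33 138.57]]
keeper from corners z60 [605.78 140.09]
bar z92 ((603.9724731445312, 140.0118408203125), (49.96232986450195, 17.714967727661133), 89.9865951538086)
```

Request:
jog_arm --deltas '[{"gripper": 0.3,"translation": [0,0.4,0],"dr": [0,0,0]},{"gripper": 0.3,"translation": [0,0.4,0],"dr": [0,0,0]},{"gripper": 0.3,"translation": [0,0.4,0],"dr": [0,0,0]},{"gripper": 0.3,"translation": [0,0.4,0],"dr": [0,0,0]},{"gripper": 0.3,"translation": [0,0.4,0],"dr": [0,0,0]},{"gripper": 0.3,"translation": [0,0.4,0],"dr": [0,0,0]},{"gripper": 0.3,"translation": [0,0.4,0],"dr": [0,0,0]},{"gripper": 0.3,"translation": [0,0.38,0],"dr": [0,0,0]},{"gripper": 0.3,"translation": [0,0,0],"dr": [0,0,0]},{"gripper": 0.3,"translation": [0,0,0],"dr": [0,0,0]},{"gripper": 0.3,"translation": [0,0,0],"dr": [0,0,0]}]'

```text
clock: 43.25
eef_pos: [606.4, 145.6, 173.5]
tcp_rot: [3.141, 0.0, 0.002]
contact_force: [-0.4, -0.2, -0.3]
opening: 0.352
```

Request:
jog_arm --deltas '[{"gripper": 0.3,"translation": [0,0,-0.3],"dr": [0,0,0]},{"gripper": 0.3,"translation": [0,0,-0.3],"dr": [0,0,0]},{"gripper": 0.3,"translation": [0,0,-0.15],"dr": [0,0,0]},{"gripper": 0.3,"translation": [0,0,-0.04],"dr": [0,0,0]},{"gripper": 0.3,"translation": [0,0,0],"dr": [0,0,0]},{"gripper": 1,"translation": [0,0,0],"dr": [0,0,0]},{"gripper": 1,"translation": [0,0,0],"dr": [0,0,0]},{"gripper": 1,"translation": [0,0,0],"dr": [0,0,0]},{"gripper": 1,"translation": [0,0,0],"dr": [0,0,0]}]' --squeeze 40

```text
clock: 44.0
eef_pos: [607.6, 144.4, 95.7]
tcp_rot: [3.141, -0.001, 0.0]
contact_force: [-2.1, -3.9, 5.9]
opening: 0.156
```

Request:
jog_arm --deltas '[{"gripper": 1,"translation": [0,0.014,0],"dr": [0,0,0]},{"gripper": 1,"translation": [0,0.014,0],"dr": [0,0,0]},{"gripper": 1,"translation": [0,0,0],"dr": [0,0,0]},{"gripper": 1,"translation": [0,0,0],"dr": [0,0,0]},{"gripper": 0.3,"translation": [0,0,0],"dr": [0,0,0]},{"gripper": 0.3,"translation": [0,0,0],"dr": [0,0,0]},{"gripper": 0.3,"translation": [0,0,0],"dr": [0,0,0]},{"gripper": 0.3,"translation": [0,0,0],"dr": [0,0,0]}]'

```text
clock: 44.67
eef_pos: [607.2, 147.9, 94.5]
tcp_rot: [-3.141, -0.0, 0.0]
contact_force: [-0.8, -0.2, 0.9]
opening: 0.351
```

Request:
jog_arm --deltas '[{"gripper": 0.3,"translation": [0,0,0.1],"dr": [0,0,0]},{"gripper": 0.3,"translation": [0,0,0.3],"dr": [0,0,0]},{"gripper": 0.3,"translation": [0,0,0.3],"dr": [0,0,0]},{"gripper": 0.3,"translation": [0,-0.35,0.1],"dr": [0,0,0]},{"gripper": 0.3,"translation": [0,-0.4,0],"dr": [0,0,0]},{"gripper": 0.3,"translation": [0,-0.4,0],"dr": [0,0,0]},{"gripper": 0.3,"translation": [0,-0.4,0],"dr": [0,0,0]},{"gripper": 0.3,"translation": [0,-0.4,0],"dr": [0,0,0]},{"gripper": 0.3,"translation": [0,-0.4,0],"dr": [0,0,0]},{"gripper": 0.3,"translation": [0,-0.4,0],"dr": [0,0,0]},{"gripper": 0.3,"translation": [0,-0.4,0],"dr": [0,0,0]},{"gripper": 0.3,"translation": [0,-0.4,0],"dr": [0,0,0]}]'

```text
clock: 45.67
eef_pos: [606.9, -209.3, 175.3]
tcp_rot: [3.141, -0.001, 0.0]
contact_force: [1.0, 1.2, 0.1]
opening: 0.35
```

Request:
jog_arm --deltas '[{"gripper": 0.3,"translation": [0,-0.4,0],"dr": [0,0,0]},{"gripper": 0.3,"translation": [0,-0.4,0],"dr": [0,0,0]},{"gripper": 0.3,"translation": [0,0,0],"dr": [0,0,0]},{"gripper": 0.3,"translation": [0,0,0],"dr": [0,0,0]},{"gripper": 0.3,"translation": [0,0,0],"dr": [0,0,0]}]'

```text
clock: 46.08
eef_pos: [606.8, -287.2, 174.6]
tcp_rot: [-3.141, 0.0, -0.001]
contact_force: [-0.4, 0.6, -0.2]
opening: 0.345
```

```bash
python3 - <<'E'
from h import *
im=r.grab_frame("top"); s=r.sense(); print(s["eef_pos"],s["contact_force"],s["clock"])
a=im[185:295,200:310]; b=r.grab_frame("scene")[200:340,310:450]
cv2.imwrite("pics/full12.png",im)
cv2.imwrite("pics/g12.png",np.hstack([cv2.resize(a,(400,400),interpolation=cv2.INTER_CUBIC),cv2.resize(b,(400,400),interpolation=cv2.INTER_CUBIC)]))
g=cv2.cvtColor(im,cv2.COLOR_BGR2GRAY);S=8
G=cv2.resize(g[220:247,235:275],None,fx=S,fy=S,interpolation=cv2.INTER_CUBIC)
for c in cv2.findContours((G<50).astype(np.uint8)*255,cv2.RETR_EXTERNAL,cv2.CHAIN_APPROX_NONE)[0]:
    if cv2.contourArea(c)>1500: print("bar z92",cv2.minAreaRect(p2w((c.reshape(-1,2)+.5)/S-.5+[235,220],92).astype(np.float32)))
E
```

```text
[ 606.98 -286.42  174.62] [ 0.18  0.5  -0.39] 46.1333
bar z92 ((604.31591796875, 141.99700927734375), (50.986656188964844, 17.841218948364258), 89.34521484375)
```

View pics/g12.png

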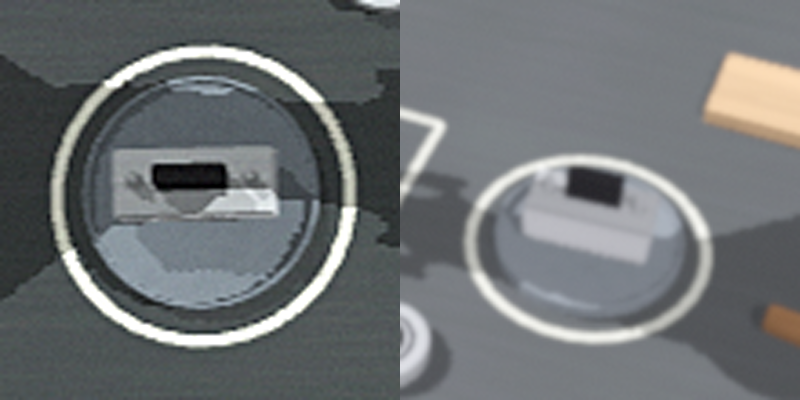

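```bash
python3 -c "
from rig import r
print(r.sign_off())"
```

```text
the job is handed in; nothing more can be done
None
```

The job is done and handed in at 46 s on the robot's clock. No verdict is reported at hand-in.

- **Out to the square:** I slid the pan by the keeper's bar to the square mark, turning it about 17° on the way. It stood about 3.5 mm from the middle in y, and I left it there.
- **Keeper on the rest:** I laid it flat on the wooden rest, about 2 mm from the middle.
- **Spacer plates:** Four were present. All four went onto the dowels, and the pictures show them flat on one another. Force readings during the fitting were a few newtons at most.
- **Keeper back on top:** It went on without jamming. The pads were near the expected height, and the held weight came off the wrist, so it was fully down.
- **Back to the round mark:** The first slide stopped the pan about 3 mm short in y, so I gripped the bar again and nudged it.

**Last check:** The final picture shows the pan wholly inside the ring and the keeper flat on the pile. By eye the pan's rim and the ring are centred alike from side to side. The camera puts the keeper's bar at (604.3, 142.0) mm, against a mark centre of (606.6, 142.7). The 2.3 mm in x is probably the bar's dark side face being counted in. At the previous stop the same method read about 2 mm low in x against the pan's rim.

I saw no contact with the other things on the bench, though I did not measure their positions again at the end.

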